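# Tip a tube-rack grid plate up against the bench stop and stand it in the draining stand

### The arm

A 6-joint arm with a two-finger parallel gripper is mounted at the origin on the work surface. World frame = base frame: x ahead of the robot, y to its left, z up, the work surface at z = 0. Lengths are in m, angles in degrees, forces in N, time in s.
With the tool pointing down it reaches from about 0.25 to 0.725 m from the base axis. Payload 9.7 kg.
Tool frame: the origin (TCP) lies at the very end of the fingers, on their centre line; the grasp point (between the pads) lies 19 mm behind it; z points along the fingers, y is the line along which they close (so a half turn about z gives the same grasp; the last joint's range is limited). The gripper opens to 85 mm and grips with 20 to 120 N. Pads are 22 mm wide; open, the fingers measure 114 mm over their backs; the gripper's body (76 mm by 85 mm) begins 54 mm behind the grasp point. The pads swing forward as they close: fully open they stand 13 mm farther back than shut.
Start: joints at [-67.838, 4.979, 10.078, 95.1, 0, 90], TCP at [0.207, -0.509, 0.231] pointing down, gripper open.
Joint ranges: [-179.16, 179.16], [-48.56, 103.87], [-65.8, 70.77], [-126.05, 130.52], [-82.76, 87.17], [-180, 180]. Speed limits (degrees/s): [127.2, 127.2, 147.25, 180, 180, 180].

### API

Orientations are given as [roll, pitch, yaw] about the fixed x, y, z axes, in that order (R = Rz(yaw) Ry(pitch) Rx(roll)).
In Python, from workcell import telemetry, optics, workorder gives the robot as it stands.
- The arm moves only by the shell command python3 -m handwheel 'ROWS' [FORCE]. ROWS is JSON, a list of rows, each an object of numbers: "tx", "ty", "tz": the shift along the tool's x, y, z in m; "ax", "ay", "az": the turn, a rotation vector about the tool's x, y, z in degrees; "jaw": the gripper command: -1 is shut, 1 is fully open, values between are in proportion. A call has exactly 10 rows; each row shifts and turns the commanded pose from where the row before left it, along the tool's axes as they then stand; what a row does not reach is not made up. A row lasts 1/8 s, in which the tool goes at most 62.5 mm and 10.7 degrees, less where a joint would pass 70% of its speed; a pose out of reach is approached as far as the arm can. A call is refused whole if a number of a shift passes 0.0625 or a number of a turn 10.7, either way. A call with a gripper value outside its range is refused whole. The fingers move at their own pace and stop on an object; FORCE is the grip in N (left out, the last holds). Time passes only in rows, so rows that do not move let the fingers close, or fill a call up. It gives the time, the measured TCP pose, the force, the opening and the grip force at its end, in the units of the state.
- telemetry.get_obs(): the state, without advancing time (a new reading comes with each control period).
- optics.camera(name): name is "scene" or "top" or "wrist"; returns a dict with "color" (400x640x3 uint8, red, green, blue), "K" (3x3 intrinsics, pixels), "extrinsics" (4x4, takes a point from camera to world coordinates); the wrist camera has in their place "mount" (4x4, takes a point from camera to tool coordinates, whose origin is the TCP and whose axes are the flange's). Camera axes: x right, y down, z forward; pixel columns grow to the right and rows downward; lengths in m; the calibration is good to about 2 mm. A picture is of the moment at which its call begins: read the wrist's pose just before it. There is no depth.
- workorder.job_done(): hands the job in; it is judged then, once.
The state is a dict: "time": time; "q": joint angles; "qd": joint speeds; "joint_efforts": joint torques, N m; "ee_pos": TCP position; "tcp_rot": TCP orientation; "wrist_force": force on the tool from outside, world axes, zero at the start; "torque": the same for the moment, N m; "opening": finger opening in m; "grasp_force": force on a finger pad.
Only numpy, scipy, OpenCV 4.12 (cv2) and the standard library are available. Lean on these libraries where they do the work, as an engineer would, in place of code of your own. Each camera call takes 0.05 s, during which the arm holds its last target. There are 200 camera calls.

### The job

Bring the loose yellow grid plate to the open side of the aluminium bench stop, plain end against the stop, and tip it up on that end, with the end staying on the bench against the stop, until it stands upright against the stop with the blue end on top; let go of it there. Then take it again by its upper part and stand it fully down in the free slot of the white draining stand, blue end still on top. Never let the plate drop or fall over, and leave the tube rack, bottle, jar and tip box where they stand.

Things in the scene. Friction and masses are not known exactly. Their poses are not given: they have to be found in the camera images.
- plate: Loose yellow grid plate, a solid slab 140 x 56 x 14 mm, about 0.12 kg (mass varies), with ten black round marks (no real holes) and a 22 mm blue band round one end. It starts flat on the bench at any yaw. Origin: centre of its underside. x runs along the 140 mm length towards the blue end, y along the 56 mm width, z through the 14 mm thickness (up at the start). Its two broad faces are alike.
- plate_foot (a point): Centre of the plate's plain end face (56 x 14 mm), at x = -70 mm, z = 7 mm in the plate's frame.
- plate_head (a point): Centre of the plate's blue end face, at x = +70 mm, z = 7 mm in the plate's frame.
- fence: Bench stop, fixed: an upright aluminium bar 170 mm long (along its y), 50 mm high, 12 mm thick. Origin: foot of its working face, at bench height, middle of its length. x points level out of the working face, away from the robot, over open bench; the upright face is the plane x = 0. Behind it (x from -12 to -52 mm) is a 6 mm flange with two black knobs 18 mm high. z up. Its place and yaw vary.
- stand: White draining stand, fixed: base 150 x 100 x 10 mm (x, y, z), origin at the centre of its underside on the bench, z up. Across its x lie two slots, centred at x = -33 mm (free) and x = +33 mm (taken by a fixed plate of the same kind, 14 mm thick, standing 150 mm above the bench). Each slot runs along y, is 24 mm wide between two walls 6 mm thick, 90 mm long, which rise 40 mm above the base. Its place and yaw vary.
- stand_slot (a point): Middle of the floor of the free slot, 10 mm above the bench, at x = -33 mm in the stand's frame; axes as the stand's (x across the slot, y along it).
- rack: Bystander: loose clear tube rack 70 x 160 x 85 mm high with blue, red and orange caps; origin at the centre of its underside. Leave alone.
- bottle: Bystander: loose white bottle with blue cap, 60 mm across, 140 mm high; origin at the centre of its underside. Leave alone.
- jar: Bystander: loose amber jar with black cap, 68 mm across, 90 mm high; origin at the centre of its underside. Leave alone.
- tipbox: Bystander: loose blue pipette-tip box with clear lid, 80 x 115 x 55 mm high; origin at the centre of its underside. Leave alone.
Things that resemble listed ones, but are neither listed nor needed, are in the scene too. Of the things like the stand, leave any that is green; of the rest the smaller one is meant. Several things have the shape of the plate; the one meant has the colours described above.

How it is judged (in metres and radians):
On the way, in this order (a step that is already met when the one before it is completed fails the run):
1. the plate is half tipped (35 to 65 degrees, blue end up) with its plain end down on the bench against the stop (x of plate_foot in the frame of fence between -0.005 and 0.03 m and y of plate_foot in the frame of fence between -0.085 and 0.085 m and height (world z) of plate_foot below 0.022 m and angle between plate's own x axis and vertical between 0.436 and 0.96 rad), for 0.1 s.
2. the plate stands upright (within 12 degrees) on its plain end against the stop, let go and still (x of plate_foot in the frame of fence between -0.005 and 0.03 m and y of plate_foot in the frame of fence between -0.085 and 0.085 m and height (world z) of plate_foot below 0.022 m and angle between plate's own x axis and vertical below 0.21 rad and contact force between plate and the fingers below 0.1 N and linear speed of plate below 0.04 m/s), for 0.3 s.
At the end, for the whole second after the job is handed in: The plate stands in the free slot: plain end within 6 mm of its floor, 10 mm of its centre line and 30 mm of its middle along it, blue end up within 15 degrees of vertical, released and still (under 40 mm/s); rack, bottle, jar and tip box within 20 mm of their starts (x of plate_foot in the frame of stand between -0.043 and -0.023 m and y of plate_foot in the frame of stand between -0.03 and 0.03 m and z of plate_foot in the frame of stand below 0.016 m and angle between plate's own x axis and vertical below 0.26 rad and contact force between plate and the fingers below 0.1 N and linear speed of plate below 0.04 m/s and distance of each of rack, bottle, jar, tipbox from where it was at the start of the episode below 0.02 m); the robot touches nothing.
It fails at once if the tube rack is shifted by more than 20 mm or knocked over (distance of rack from where it was at the start of the episode above 0.02 m or angle between rack's own z axis and vertical above 0.3 rad).
It fails at once if the white bottle is shifted by more than 20 mm or knocked over (distance of bottle from where it was at the start of the episode above 0.02 m or angle between bottle's own z axis and vertical above 0.3 rad).
It fails at once if the amber jar is shifted by more than 20 mm or knocked over (distance of jar from where it was at the start of the episode above 0.02 m or angle between jar's own z axis and vertical above 0.3 rad).
It fails at once if the tip box is shifted by more than 20 mm or knocked over (distance of tipbox from where it was at the start of the episode above 0.02 m or angle between tipbox's own z axis and vertical above 0.3 rad).
It fails at once if the plate falls: faster than 0.6 m/s while not held (linear speed of plate above 0.6 m/s and contact force between plate and the fingers below 0.1 N).
It also fails if it takes over 70 s, if anything falls off the work surface, if the arm or the gripper's body presses on something with over 40 N, if the wrist force passes 120 N, or if a joint passes its speed limit or range.

## Working session

There is one attempt and no reset: what is moved stays moved. The work goes in short steps, Python scripts to look and compute and a shell command to move; the robot and the scene stay as the last step left them, time stands still between calls to the robot, and variables do not carry over. Pictures are saved under pics/ and viewed, at most 10 in all, crops included, and the job is handed in when it is done.

```bash
ls && mkdir -p pics && python3 - <<'E'
from workcell import telemetry, optics
import cv2, numpy as np
for n in ("scene","top"):
    c=optics.camera(n); cv2.imwrite(f"pics/{n}0.png",c["color"][:,:,::-1]); print(n,c["K"].tolist(),np.round(c["extrinsics"],4).tolist())
print({k:np.round(v,3).tolist() for k,v in telemetry.get_obs().items()})
print(np.round(optics.camera("wrist")["mount"],4).tolist())
E
```

```text
pics
scene [[517.552304560167, 0.0, 323.66263235992153], [0.0, 517.552304560167, 197.3518450454177], [0.0, 0.0, 1.0]] [[-0.3345, 0.5868, -0.7374, 1.6809], [0.9424, 0.2044, -0.2649, 0.3402], [-0.0047, -0.7835, -0.6214, 1.035], [0.0, 0.0, 0.0, 1.0]]
top [[415.55462766263446, 0.0, 320.6508026596385], [0.0, 415.55462766263446, 201.01267871188313], [0.0, 0.0, 1.0]] [[0.0106, -0.9932, 0.1163, 0.3956], [-0.9999, -0.0099, 0.006, -0.0676], [-0.0048, -0.1163, -0.9932, 1.2772], [0.0, 0.0, 0.0, 1.0]]
{'time': 0.1, 'q': [-67.837, 5.009, 10.039, 95.1, -0.002, 90.002], 'qd': [0.027, -0.143, 0.047, 0.062, -0.065, -0.013], 'joint_efforts': [-0.0, -52.156, 46.565, 0.016, 0.0, 0.0], 'ee_pos': [0.207, -0.509, 0.231], 'tcp_rot': [-179.93, 0.002, 22.161], 'wrist_force': [0.788, 0.089, 1.019], 'torque': [0.036, 0.019, 0.025], 'grasp_force': 0.0, 'opening': 0.086}
[[0.0005, -0.9524, -0.3047, 0.0788], [1.0, 0.0004, 0.0003, 0.0002], [-0.0002, -0.3047, 0.9524, -0.1424], [0.0, 0.0, 0.0, 1.0]]
```

View pics/top0.png

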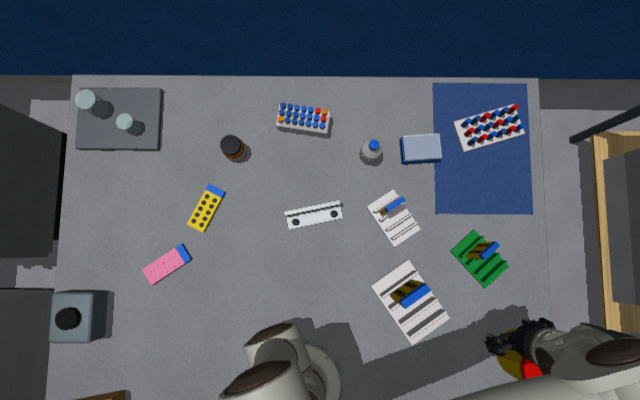

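View pics/scene0.png

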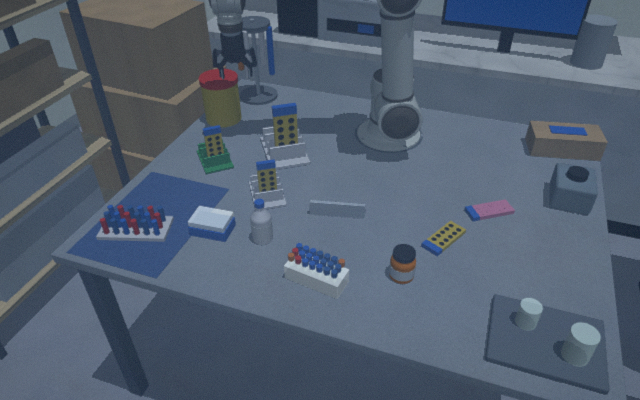

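The top picture shows these candidates:
- **Plate:** yellow one at (206,208), pink one at (167,264), and the yellow plates fixed in the stands at (390,206), (408,290) and (483,250). I choose (206,208).
- **Stand:** white small one at (393,218), white large one at (410,300), green one at (480,258). I choose (393,218).
- **Stop:** at (314,214), working face on the upper side, away from the robot.

Next is one close crop to check these choices.

```bash
cat > h.py <<'E'
from workcell import telemetry, optics
import cv2, numpy as np
from scipy.spatial.transform import Rotation as R
def obs(): return telemetry.get_obs()
def toolT(o=None):
    o=o or obs(); T=np.eye(4); T[:3,:3]=R.from_euler('xyz',o['tcp_rot'],degrees=True).as_matrix(); T[:3,3]=o['ee_pos']; return T
def cam(n):
    o=obs(); c=optics.camera(n)
    T=c["extrinsics"] if n!="wrist" else toolT(o)@c["mount"]
    return c["color"],c["K"],np.array(T)
def back(K,T,uv,z):
    d=T[:3,:3]@np.linalg.inv(K)@np.array([uv[0],uv[1],1.]); return T[:3,3]+d*(z-T[2,3])/d[2]
def proj(K,T,p):
    q=K@(T[:3,:3].T@(np.asarray(p)-T[:3,3])); return q[:2]/q[2]
E
python3 - <<'E'
from h import *
im,K,T=cam("top")
cv2.imwrite("pics/c1.png",cv2.resize(im[170:260,175:435,::-1],None,fx=3,fy=3,interpolation=cv2.INTER_CUBIC))
hsv=cv2.cvtColor(im,cv2.COLOR_RGB2HSV)
m=(hsv[...,1]>110); m[:170]=0;m[245:]=0;m[:,:180]=0;m[:,230:]=0
b=cv2.minAreaRect(cv2.findContours(cv2.morphologyEx(m.astype(np.uint8),cv2.MORPH_CLOSE,np.ones((5,5))),0,2)[0][0]); print(b)
for p in cv2.boxPoints(b): print(p,np.round(back(K,T,p,.012),4))
print(np.round(back(K,T,b[0],.012),4))
E
```

```text
((181.0, 244.0), (2.0, 0.0), 180.0)
[182. 244.] [0.4082 0.3592 0.012 ]
[182. 244.] [0.4082 0.3592 0.012 ]
[180. 244.] [0.4082 0.3653 0.012 ]
[180. 244.] [0.4082 0.3653 0.012 ]
[0.4082 0.3623 0.012 ]
```

View pics/c1.png

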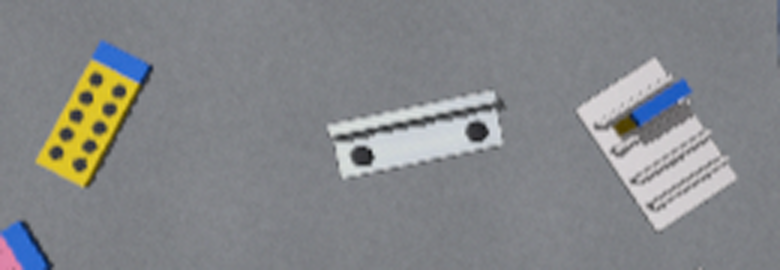

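The crop confirms the yellow plate with corners (101,41), (152,68), (86,187), (36,161), blue end uppermost. The top far edge of the stop runs from (328,124) to (495,90). The base corners of the small white stand are (655,57), (576,107), (658,230), (736,178), with the free slot on its lower side.

```bash
python3 - <<'E'
from h import *
im,K,T=cam("top")
f=lambda p,z: back(K,T,np.array(p)/3+[175,170],z)
def an(v): return np.degrees(np.arctan2(v[1],v[0]))
b1,b2,a2,a1=[f(p,.014) for p in [(101,41),(152,68),(86,187),(36,161)]]
print("plate c",(b1+b2+a1+a2)/4,"yaw",an(b1+b2-a1-a2),"len",np.linalg.norm(b1+b2-a1-a2)/2,np.linalg.norm(b1+a1-b2-a2)/2)
l,r=f((328,124),.05),f((495,90),.05)
print("fence",(l+r)/2,"yaw x",an(l-r)-90,np.linalg.norm(l-r))
# local refinement points
A,B,C,D=[f(p,.01) for p in [(655,57),(576,107),(658,230),(736,178)]]
c=(A+B+C+D)/4; x=(A+B-C-D);yaw=an(x);x/=np.linalg.norm(x)
print("stand",c,"yaw",yaw,np.linalg.norm(A+B-C-D)/2,np.linalg.norm(A+D-B-C)/2,"slot",c-.033*x)
E
```

```text
plate c [0.51856605 0.2895538  0.014     ] yaw -26.608613225221333 len 0.13763697744938486 0.05905746765245358
fence [ 0.52512347 -0.03525741  0.05      ] yaw x 12.151053869958744 0.16867233078977242
stand [ 0.49540857 -0.28354341  0.01      ] yaw 33.44642847830722 0.1481450373484543 0.09616288607201869 slot [ 0.46787332 -0.3017316   0.01      ]
```

```bash
cat >> h.py <<'E'
from scipy.linalg import logm, expm
def pose(p,yaw,tilt=0):
    """tool down with tool x at yaw, then turned by tilt about tool y (90 = pointing level along yaw)"""
    T=np.eye(4); T[:3,:3]=(R.from_euler('z',yaw,degrees=True)*R.from_euler('x',180,degrees=True)*R.from_euler('y',tilt,degrees=True)).as_matrix(); T[:3,3]=p; return T
def row(T1,n,T0=None):
    """same row repeated n times carries T0 to T1"""
    T0=toolT() if T0 is None else T0
    D=expm(np.real(logm(np.linalg.inv(T0)@T1))/n)
    print(n,"rows t",np.round(D[:3,3],4).tolist(),"a",np.round(R.from_matrix(D[:3,:3]).as_rotvec(degrees=True),2).tolist())
E
python3 - <<'E'
from h import *
y=12.15; fx=np.array([np.cos(np.radians(y)),np.sin(np.radians(y)),0])
A=pose([.50,-.04,.26],y); row(A,10)
row(pose(np.array([.525,-.035,.145])+.026*fx,y,88),10,A)
E
```

```text
10 rows t [0.0422, -0.0359, -0.0029] a [-0.0, 0.0, 1.0]
10 rows t [-0.0037, 0.0, 0.0134] a [-0.0, 8.8, 0.0]
```

```bash
r='{"tx":0.0422,"ty":-0.0359,"tz":-0.0029,"az":1.0,"jaw":1}'; python3 -m handwheel '[{"tx":0.0422,"ty":-0.0359,"tz":-0.0029,"az":1.0,"jaw":1},{"tx":0.0422,"ty":-0.0359,"tz":-0.0029,"az":1.0,"jaw":1},{"tx":0.0422,"ty":-0.0359,"tz":-0.0029,"az":1.0,"jaw":1},{"tx":0.0422,"ty":-0.0359,"tz":-0.0029,"az":1.0,"jaw":1},{"tx":0.0422,"ty":-0.0359,"tz":-0.0029,"az":1.0,"jaw":1},{"tx":0.0422,"ty":-0.0359,"tz":-0.0029,"az":1.0,"jaw":1},{"tx":0.0422,"ty":-0.0359,"tz":-0.0029,"az":1.0,"jaw":1},{"tx":0.0422,"ty":-0.0359,"tz":-0.0029,"az":1.0,"jaw":1},{"tx":0.0422,"ty":-0.0359,"tz":-0.0029,"az":1.0,"jaw":1},{"tx":0.0422,"ty":-0.0359,"tz":-0.0029,"az":1.0,"jaw":1}]' 60
python3 -m handwheel '[{"tx":-0.0037,"tz":0.0134,"ay":8.8,"jaw":1},{"tx":-0.0037,"tz":0.0134,"ay":8.8,"jaw":1},{"tx":-0.0037,"tz":0.0134,"ay":8.8,"jaw":1},{"tx":-0.0037,"tz":0.0134,"ay":8.8,"jaw":1},{"tx":-0.0037,"tz":0.0134,"ay":8.8,"jaw":1},{"tx":-0.0037,"tz":0.0134,"ay":8.8,"jaw":1},{"tx":-0.0037,"tz":0.0134,"ay":8.8,"jaw":1},{"tx":-0.0037,"tz":0.0134,"ay":8.8,"jaw":1},{"tx":-0.0037,"tz":0.0134,"ay":8.8,"jaw":1},{"tx":-0.0037,"tz":0.0134,"ay":8.8,"jaw":1}]'
python3 -c "
from h import *
o=obs();print(np.round(o['q'],1),toolT().round(3).tolist())"
```

```text
[-67.8   5.   10.1  95.1   0.   90. ] [[0.926, 0.377, -0.0, 0.207], [0.377, -0.926, 0.001, -0.509], [0.0, -0.001, -1.0, 0.231], [0.0, 0.0, 0.0, 1.0]]$[0]: bad value
$[0]: bad value
```

```bash
python3 -m handwheel '[{"tx":0.042,"ty":-0.036,"tz":-0.003,"ax":0,"ay":0,"az":1.0,"jaw":1},{"tx":0.042,"ty":-0.036,"tz":-0.003,"ax":0,"ay":0,"az":1.0,"jaw":1},{"tx":0.042,"ty":-0.036,"tz":-0.003,"ax":0,"ay":0,"az":1.0,"jaw":1},{"tx":0.042,"ty":-0.036,"tz":-0.003,"ax":0,"ay":0,"az":1.0,"jaw":1},{"tx":0.042,"ty":-0.036,"tz":-0.003,"ax":0,"ay":0,"az":1.0,"jaw":1},{"tx":0.042,"ty":-0.036,"tz":-0.003,"ax":0,"ay":0,"az":1.0,"jaw":1},{"tx":0.042,"ty":-0.036,"tz":-0.003,"ax":0,"ay":0,"az":1.0,"jaw":1},{"tx":0.042,"ty":-0.036,"tz":-0.003,"ax":0,"ay":0,"az":1.0,"jaw":1},{"tx":0.042,"ty":-0.036,"tz":-0.003,"ax":0,"ay":0,"az":1.0,"jaw":1},{"tx":0.042,"ty":-0.036,"tz":-0.003,"ax":0,"ay":0,"az":1.0,"jaw":1}]' 60
python3 -c "
from h import *
o=obs();print(np.round(o['q'],1),toolT().round(3).tolist())"
```

```text
time: 1.5
ee_pos: [0.4989, -0.0377, 0.2615]
tcp_rot: [180.0, -0.0, 12.1]
wrist_force: [1.3, -1.8, -0.1]
opening: 0.0855
grasp_force: 0.0
[ -4.3  -1.1   7.2  98.3  -0.  163.5] [[0.978, 0.21, 0.0, 0.499], [0.21, -0.978, -0.0, -0.038], [0.0, 0.0, -1.0, 0.262], [0.0, 0.0, 0.0, 1.0]]
```

```bash
python3 -m handwheel '[{"tx":-0.0037,"ty":0,"tz":0.0134,"ax":0,"ay":8.8,"az":0,"jaw":1},{"tx":-0.0037,"ty":0,"tz":0.0134,"ax":0,"ay":8.8,"az":0,"jaw":1},{"tx":-0.0037,"ty":0,"tz":0.0134,"ax":0,"ay":8.8,"az":0,"jaw":1},{"tx":-0.0037,"ty":0,"tz":0.0134,"ax":0,"ay":8.8,"az":0,"jaw":1},{"tx":-0.0037,"ty":0,"tz":0.0134,"ax":0,"ay":8.8,"az":0,"jaw":1},{"tx":-0.0037,"ty":0,"tz":0.0134,"ax":0,"ay":8.8,"az":0,"jaw":1},{"tx":-0.0037,"ty":0,"tz":0.0134,"ax":0,"ay":8.8,"az":0,"jaw":1},{"tx":-0.0037,"ty":0,"tz":0.0134,"ax":0,"ay":8.8,"az":0,"jaw":1},{"tx":-0.0037,"ty":0,"tz":0.0134,"ax":0,"ay":8.8,"az":0,"jaw":1},{"tx":-0.0037,"ty":0,"tz":0.0134,"ax":0,"ay":8.8,"az":0,"jaw":1}]'
python3 -c "
from h import *
o=obs();print(np.round(o['q'],1),toolT().round(3).tolist())"
```

```text
time: 2.75
ee_pos: [0.6211, -0.0633, 0.1685]
tcp_rot: [-175.7, -79.8, 9.9]
wrist_force: [1.3, -1.4, 0.4]
opening: 0.0855
grasp_force: 0.0
[-20.8 -29.8 -65.7 -23.5  34.4 173.7] [[0.174, 0.244, 0.954, 0.621], [0.031, -0.97, 0.242, -0.063], [0.984, -0.013, -0.177, 0.169], [0.0, 0.0, 0.0, 1.0]]
```

```bash
python3 - <<'E'
from h import *
A=pose([.48,.05,.30],55); row(A,10)
c=np.array([.5186,.2895,0]); y=np.radians(-26.6); px=np.array([np.cos(y),np.sin(y),0])
row(pose(c+.038*px+[0,0,.09],153.4,25),10,A)
E
```

```text
10 rows t [0.0062, -0.0151, -0.0157] a [2.78, -7.64, -3.45]
10 rows t [0.0194, 0.015, 0.0245] a [2.14, 1.85, -9.67]
```

```bash
python3 -m handwheel '[{"tx":0.0062,"ty":-0.0151,"tz":-0.0157,"ax":2.78,"ay":-7.64,"az":-3.45,"jaw":1},{"tx":0.0062,"ty":-0.0151,"tz":-0.0157,"ax":2.78,"ay":-7.64,"az":-3.45,"jaw":1},{"tx":0.0062,"ty":-0.0151,"tz":-0.0157,"ax":2.78,"ay":-7.64,"az":-3.45,"jaw":1},{"tx":0.0062,"ty":-0.0151,"tz":-0.0157,"ax":2.78,"ay":-7.64,"az":-3.45,"jaw":1},{"tx":0.0062,"ty":-0.0151,"tz":-0.0157,"ax":2.78,"ay":-7.64,"az":-3.45,"jaw":1},{"tx":0.0062,"ty":-0.0151,"tz":-0.0157,"ax":2.78,"ay":-7.64,"az":-3.45,"jaw":1},{"tx":0.0062,"ty":-0.0151,"tz":-0.0157,"ax":2.78,"ay":-7.64,"az":-3.45,"jaw":1},{"tx":0.0062,"ty":-0.0151,"tz":-0.0157,"ax":2.78,"ay":-7.64,"az":-3.45,"jaw":1},{"tx":0.0062,"ty":-0.0151,"tz":-0.0157,"ax":2.78,"ay":-7.64,"az":-3.45,"jaw":1},{"tx":0.0062,"ty":-0.0151,"tz":-0.0157,"ax":2.78,"ay":-7.64,"az":-3.45,"jaw":1}]'
cat >> h.py <<'E'
def st():
    o=obs();print("q",np.round(o['q'],1).tolist(),"p",np.round(o['ee_pos'],4).tolist(),"rpy",np.round(o['tcp_rot'],1).tolist(),"F",np.round(o['wrist_force'],1).tolist())
PC=np.array([.5186,.2895,0]); PX=np.array([np.cos(np.radians(-26.6)),np.sin(np.radians(-26.6)),0])
E
python3 - <<'E'
from h import *
st(); row(pose(PC+.038*PX+[0,0,.09],153.4,25),11)
E
```

```text
time: 4.0
ee_pos: [0.49, 0.0422, 0.2893]
tcp_rot: [178.8, -3.7, 53.1]
wrist_force: [0.2, -0.2, -0.4]
opening: 0.0854
grasp_force: 0.0
q [3.8, -4.6, 6.9, 98.2, 2.0, 130.8] p [0.49, 0.0422, 0.2893] rpy [178.8, -3.7, 53.1] F [0.2, -0.2, -0.4]
11 rows t [0.0182, 0.0119, 0.0225] a [2.35, 1.51, -8.87]
```

```bash
python3 -m handwheel '[{"tx":0.0194,"ty":0.015,"tz":0.0245,"ax":2.14,"ay":1.85,"az":-9.67,"jaw":1},{"tx":0.0194,"ty":0.015,"tz":0.0245,"ax":2.14,"ay":1.85,"az":-9.67,"jaw":1},{"tx":0.0194,"ty":0.015,"tz":0.0245,"ax":2.14,"ay":1.85,"az":-9.67,"jaw":1},{"tx":0.0194,"ty":0.015,"tz":0.0245,"ax":2.14,"ay":1.85,"az":-9.67,"jaw":1},{"tx":0.0194,"ty":0.015,"tz":0.0245,"ax":2.14,"ay":1.85,"az":-9.67,"jaw":1},{"tx":0.0194,"ty":0.015,"tz":0.0245,"ax":2.14,"ay":1.85,"az":-9.67,"jaw":1},{"tx":0.0194,"ty":0.015,"tz":0.0245,"ax":2.14,"ay":1.85,"az":-9.67,"jaw":1},{"tx":0.0194,"ty":0.015,"tz":0.0245,"ax":2.14,"ay":1.85,"az":-9.67,"jaw":1},{"tx":0.0194,"ty":0.015,"tz":0.0245,"ax":2.14,"ay":1.85,"az":-9.67,"jaw":1},{"tx":0.0194,"ty":0.015,"tz":0.0245,"ax":2.14,"ay":1.85,"az":-9.67,"jaw":1}]'
python3 - <<'E'
from h import *
im,K,T=cam("wrist"); st()
cv2.imwrite("pics/w1.png",im[:,:,::-1])
for x,yy in [(.07,.028),(.07,-.028),(-.07,-.028),(-.07,.028)]:
    print(proj(K,T,PC+x*PX+yy*np.array([-PX[1],PX[0],0])+[0,0,.014]).round(0))
row(pose(PC+.038*PX+[0,0,.006],153.4,25),7)
E
```

```text
time: 5.25
ee_pos: [0.5826, 0.2708, 0.0913]
tcp_rot: [175.9, -23.3, 153.3]
wrist_force: [-0.2, 0.6, 0.5]
opening: 0.0855
grasp_force: 0.0
q [17.0, 31.9, 24.8, 97.7, 18.9, 41.4] p [0.5804, 0.274, 0.0886] rpy [175.9, -23.5, 153.9] F [-0.9, 1.5, -2.6]
[328. 257.]
[249. 260.]
[247.  69.]
[322.  69.]
7 rows t [-0.0017, -0.0024, 0.0121] a [0.55, 0.21, 0.08]
```

View pics/w1.png

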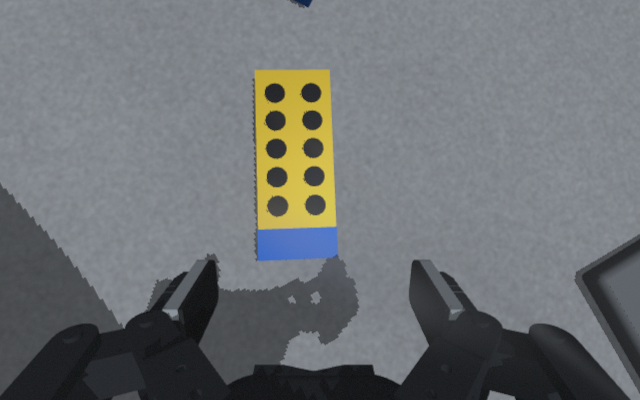

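Corners in the wrist image: blue end at (258,260) and (338,256), plain end at (255,70) and (329,69), about 9 px right of the prediction. I'll refit the plate pose from these.

```bash
python3 - <<'E'
from h import *
im,K,T=cam("wrist")
hsv=cv2.cvtColor(im,cv2.COLOR_RGB2HSV); st()
b1,b2,a1,a2=[back(K,T,p,.014) for p in [(338,256),(258,260),(329,69),(255,70)]]
c=(b1+b2+a1+a2)/4; v=b1+b2-a1-a2; yaw=np.degrees(np.arctan2(v[1],v[0])); print(c,yaw,np.linalg.norm(v)/2,np.linalg.norm(b1-b2+a1-a2)/2)
c[2]=0; v/=np.linalg.norm(v)
np.save("plate.npy",[*c,yaw])
U=pose(c+.038*v+[0,0,.07],yaw+180,25); row(U,6); row(pose(c+.038*v+[0,0,.005],yaw+180,25),4,U)
E
```

```text
q [16.9, 31.8, 24.7, 97.7, 18.8, 41.9] p [0.5811, 0.2724, 0.0893] rpy [176.1, -23.4, 153.3] F [-0.5, -0.1, -0.2]
[0.51899085 0.29742229 0.014     ] -25.531355637470735 0.13808493124365048 0.05541136272287464
6 rows t [0.0031, -0.001, 0.0049] a [0.73, 0.27, -0.16]
4 rows t [-0.0069, 0.0, 0.0147] a [-0.0, 0.0, -0.0]
```

```bash
python3 -m handwheel '[{"tx":0.0029,"ty":-0.0015,"tz":0.005,"ax":0.73,"ay":0.27,"az":-0.1,"jaw":1},{"tx":0.0029,"ty":-0.0015,"tz":0.005,"ax":0.73,"ay":0.27,"az":-0.1,"jaw":1},{"tx":0.0029,"ty":-0.0015,"tz":0.005,"ax":0.73,"ay":0.27,"az":-0.1,"jaw":1},{"tx":0.0029,"ty":-0.0015,"tz":0.005,"ax":0.73,"ay":0.27,"az":-0.1,"jaw":1},{"tx":0.0029,"ty":-0.0015,"tz":0.005,"ax":0.73,"ay":0.27,"az":-0.1,"jaw":1},{"tx":0.0029,"ty":-0.0015,"tz":0.005,"ax":0.73,"ay":0.27,"az":-0.1,"jaw":1},{"tx":-0.007,"ty":0,"tz":0.0147,"ax":0,"ay":0,"az":0,"jaw":1},{"tx":-0.007,"ty":0,"tz":0.0147,"ax":0,"ay":0,"az":0,"jaw":1},{"tx":-0.007,"ty":0,"tz":0.0147,"ax":0,"ay":0,"az":0,"jaw":1},{"tx":0,"ty":0,"tz":0,"ax":0,"ay":0,"az":0,"jaw":1}]'
python3 - <<'E'
from h import *
im,K,T=cam("wrist"); st()
cv2.imwrite("pics/w2.png",im[:,:,::-1])
p=np.load("plate.npy"); y=np.radians(-26); v=np.array([np.cos(y),np.sin(y),0]);c=np.array([.519,.294,0])
print(v@(toolT()[:3,3]-c), np.cross(v,toolT()[:3,3]-c)[2])
row(pose(c+.038*v+[0,0,.005],154,25),3)
E
```

```text
time: 6.6
ee_pos: [0.5538, 0.2751, 0.0209]
tcp_rot: [-179.8, -24.9, 153.6]
wrist_force: [-0.9, -0.7, -0.2]
opening: 0.0853
grasp_force: 0.0
q [18.6, 33.5, 19.3, 94.0, 17.2, 42.1] p [0.5542, 0.2752, 0.0221] rpy [-179.9, -24.9, 153.7] F [1.1, -0.9, 0.3]
0.03986852073099406 -0.0014183212318844493
3 rows t [-0.0018, 0.0005, 0.0054] a [-0.0, 0.05, -0.1]
```

View pics/w2.png

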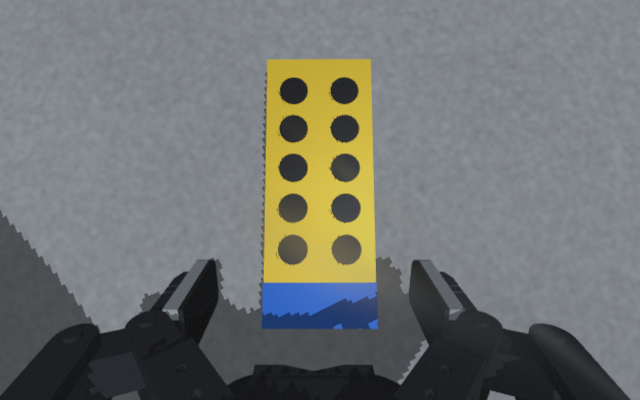

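The plate lies between the fingers: edges at x≈262 and 378, finger mid-line at about 314. I'll go down and grip.

```bash
python3 -m handwheel '[{"tx":-0.0018,"ty":0.0005,"tz":0.0053,"ax":0,"ay":0,"az":-0.1,"jaw":1},{"tx":-0.0018,"ty":0.0005,"tz":0.0053,"ax":0,"ay":0,"az":-0.1,"jaw":1},{"tx":-0.0018,"ty":0.0005,"tz":0.0053,"ax":0,"ay":0,"az":-0.1,"jaw":1},{"tx":0,"ty":0,"tz":0,"ax":0,"ay":0,"az":0,"jaw":-1},{"tx":0,"ty":0,"tz":0,"ax":0,"ay":0,"az":0,"jaw":-1},{"tx":0,"ty":0,"tz":0,"ax":0,"ay":0,"az":0,"jaw":-1},{"tx":0,"ty":0,"tz":0,"ax":0,"ay":0,"az":0,"jaw":-1},{"tx":0,"ty":0,"tz":0,"ax":0,"ay":0,"az":0,"jaw":-1},{"tx":0,"ty":0,"tz":0,"ax":0,"ay":0,"az":0,"jaw":-1},{"tx":0,"ty":0,"tz":0,"ax":0,"ay":0,"az":0,"jaw":-1}]' 50
python3 - <<'E'
from h import *
st()
y=np.radians(-26); v=np.array([np.cos(y),np.sin(y),0]);c=np.array([.519,.294,0])
print(v@(toolT()[:3,3]-c), np.cross(v,toolT()[:3,3]-c)[2])
im,K,T=cam("wrist"); cv2.imwrite("pics/w3.png",im[:,:,::-1])
E
```

```text
time: 7.9
ee_pos: [0.554, 0.2776, 0.0067]
tcp_rot: [179.9, -24.8, 154.1]
wrist_force: [2.0, -0.6, 5.7]
opening: 0.0544
grasp_force: 53.2
q [18.8, 33.8, 18.1, 92.3, 17.2, 42.0] p [0.554, 0.2776, 0.0067] rpy [179.9, -24.8, 154.1] F [2.0, -0.6, 5.7]
0.038649627658380765 0.0006217692134478248
```

```bash
cat >> h.py <<'E'
FO=np.array([.5251,-.0353,0]); FY=12.15
def plate_pose(foot,yaw,tip):
    """plate pose with lower-edge... foot = point under plain end bottom edge (x=-.07,z=0 of plate), tipped up by tip deg about it"""
    T=np.eye(4); T[:3,:3]=(R.from_euler('z',yaw,degrees=True)*R.from_euler('y',-tip,degrees=True)).as_matrix()
    T[:3,3]=np.asarray(foot)+T[:3,:3]@[.07,0,0]; return T
def fx(): return np.array([np.cos(np.radians(FY)),np.sin(np.radians(FY)),0])
E
python3 - <<'E'
from h import *
im,K,T=cam("wrist"); hsv=cv2.cvtColor(im,cv2.COLOR_RGB2HSV)
m=((hsv[...,1]>120)&(hsv[...,0]>15)&(hsv[...,0]<40)); m[:20]=0
ys,xs=np.nonzero(m); print(xs.min(),xs.max(),ys.min(),ys.max())
cols=[u for u in range(xs.min()+8,xs.max()-8) if m[:,u].any()]
ends=np.array([back(K,T,(u,np.nonzero(m[:,u])[0].min()),.014) for u in cols[10:-10]])
t=toolT(); yaw=np.radians(obs()['tcp_rot'][2]-180); v=np.array([np.cos(yaw),np.sin(yaw),0]); w=np.array([-v[1],v[0],0])
fe=ends.mean(0); print("foot edge rel tcp along plate",v@(fe-t[:3,3]), "lat",w@(fe-t[:3,3]), "slope", np.polyfit(ends@w,ends@v,1)[0])
d=v@(fe-t[:3,3]); p=t[:3,3]+d*v; p[2]=0
P=plate_pose(p,np.degrees(yaw),0); G=np.linalg.inv(P)@t; np.save("G.npy",G); print(G.round(4).tolist())
L=t.copy(); L[2,3]+=.03; row(L,2)
Q=plate_pose(FO+fx()*.03+[0,0,.03],FY,0)@G; row(Q,8,L)
E
```

```text
253 374 45 287
foot edge rel tcp along plate -0.10648797734996614 lat 0.00031298084534270765 slope 0.013672993203953385
[[-0.9081, 0.0008, -0.4187, 0.0365], [0.0, 1.0, 0.0019, 0.0], [0.4187, 0.0017, -0.9081, 0.0068], [0.0, 0.0, 0.0, 1.0]]
2 rows t [0.0063, 0.0, -0.0136] a [0.0, -0.0, -0.0]
8 rows t [-0.0172, -0.0335, -0.008] a [1.99, 0.01, -4.32]
```

```bash
python3 -m handwheel '[{"tx":0.0063,"ty":0,"tz":-0.0136,"ax":0,"ay":0,"az":0,"jaw":-1},{"tx":0.0063,"ty":0,"tz":-0.0136,"ax":0,"ay":0,"az":0,"jaw":-1},{"tx":-0.0172,"ty":-0.0335,"tz":-0.008,"ax":1.99,"ay":0,"az":-4.32,"jaw":-1},{"tx":-0.0172,"ty":-0.0335,"tz":-0.008,"ax":1.99,"ay":0,"az":-4.32,"jaw":-1},{"tx":-0.0172,"ty":-0.0335,"tz":-0.008,"ax":1.99,"ay":0,"az":-4.32,"jaw":-1},{"tx":-0.0172,"ty":-0.0335,"tz":-0.008,"ax":1.99,"ay":0,"az":-4.32,"jaw":-1},{"tx":-0.0172,"ty":-0.0335,"tz":-0.008,"ax":1.99,"ay":0,"az":-4.32,"jaw":-1},{"tx":-0.0172,"ty":-0.0335,"tz":-0.008,"ax":1.99,"ay":0,"az":-4.32,"jaw":-1},{"tx":-0.0172,"ty":-0.0335,"tz":-0.008,"ax":1.99,"ay":0,"az":-4.32,"jaw":-1},{"tx":-0.0172,"ty":-0.0335,"tz":-0.008,"ax":1.99,"ay":0,"az":-4.32,"jaw":-1}]'
python3 - <<'E'
from h import *
im,K,T=cam("wrist"); st(); np.savez("w4.npz",K=K,T=T)
cv2.imwrite("pics/w4.png",im[:,:,::-1])
G=np.load("G.npy"); P=toolT()@np.linalg.inv(G); f=P@[-.07,0,0,1]; print("foot rel fence",(f[:3]-FO).round(4),P[:3,0].round(3))
print([proj(K,T,FO+fx()*0+s*np.array([-fx()[1],fx()[0],0])+[0,0,.05]).round(0).tolist() for s in(.085,-.085)])
row(plate_pose(FO+fx()*.03+[0,0,.02],FY,0)@G,4)
E
```

```text
time: 9.25
ee_pos: [0.6587, -0.0071, 0.0376]
tcp_rot: [179.9, -24.7, -167.7]
wrist_force: [-0.2, -0.1, 0.4]
opening: 0.0218
grasp_force: 0.0
q [1.1, 48.8, 43.7, 109.2, -4.7, -10.3] p [0.6602, -0.0105, 0.0367] rpy [180.0, -24.7, -167.6] F [3.7, -2.0, -0.3]
foot rel fence [0.0311 0.0019 0.0298] [0.977 0.215 0.001]
[[488.0, -18.0], [142.0, -19.0]]
4 rows t [-0.0009, 0.0011, 0.0023] a [-0.04, 0.02, 0.05]
```

View pics/w4.png

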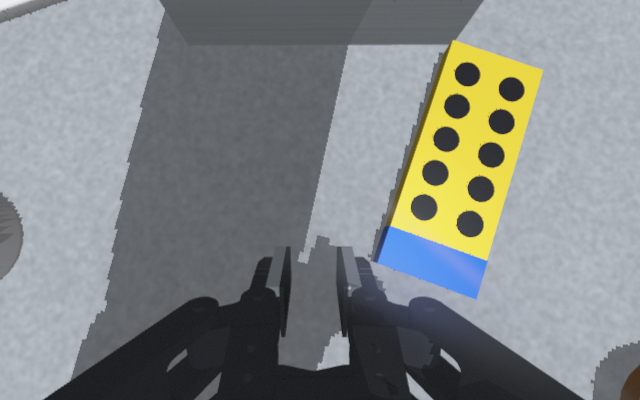

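The plate slipped out during the move; the pads had caught only its upper rim. It now lies flat beside the stop's left end: plain end corners (452,40) and (543,70), blue end corners about (381,260) and (477,298). I'll measure it again and fit the arm kinematics, so I can choose a deeper grip.

```bash
cat > kin.py <<'E'
import numpy as np
from scipy.optimize import least_squares
def fk(P,q):
    h,L2,L3,a3,d1,d2=P; q1,q2,q3,q4,q5=np.radians(q[:5]); f=q2-q3; s=f+q4
    r=L2*np.sin(q2)+L3*np.cos(f)+a3*np.sin(f); z=h+L2*np.cos(q2)-L3*np.sin(f)+a3*np.cos(f)
    u=np.array([np.cos(s),0,-np.sin(s)]); t=np.cos(q5)*u+np.array([0,np.sin(q5),0])
    p=np.array([r,0,z])+d1*u+d2*t; c,n=np.cos(q1),np.sin(q1); M=np.array([[c,-n,0],[n,c,0],[0,0,1]])
    return M@p,M@t
S=[([-67.838,4.979,10.078,95.1,0],[.207,-.509,.231]),([-4.3,-1.1,7.2,98.3,0],[.499,-.038,.262]),([-20.8,-29.8,-65.7,-23.5,34.4],[.6211,-.0633,.1685]),([3.8,-4.6,6.9,98.2,2],[.49,.0422,.2893]),([17,31.9,24.8,97.7,18.9],[.5804,.274,.0886]),([18.6,33.5,19.3,94,17.2],[.5542,.2752,.0221]),([18.8,33.8,18.1,92.3,17.2],[.554,.2776,.0067]),([1.1,48.8,43.7,109.2,-4.7],[.6602,-.0105,.0367])]
s=least_squares(lambda P:np.concatenate([fk(P,q)[0]-p for q,p in S]),[.2,.43,.5,0,.15,.3]); P=s.x
lo=np.array([-179,-48.5,-65.8,-126,-82.7]);hi=np.array([179,103.8,70.7,130.5,87])
def ik(p,t,q0=(-10,-20,-55,0,20)):
    return min((least_squares(lambda q:np.r_[(fk(P,q)[0]-p)*1000,(fk(P,q)[1]-t)*300],np.clip(g,lo+1,hi-1),bounds=(lo,hi)) for g in (q0,(-20,-30,-60,-20,30),(0,0,0,90,0))),key=lambda r:r.cost)
E
python3 - <<'E'
from h import *; import kin
print("fit",kin.P.round(4),np.abs(kin.s.fun).max().round(4))
for H in (.105,.12):
  for t in (40,50,55,60,65):
    a=np.radians(t); d=np.sin(a)*fx()+[0,0,-np.cos(a)]
    r=kin.ik(FO+fx()*.007+[0,0,H]+.012*d,d); print(H,t,"cost",round(r.cost,2),r.x.round(0))
im,K,T=cam("wrist"); st()
a1,a2,b2,b1=[back(K,T,p,.014) for p in [(452,40),(543,70),(477,298),(381,260)]]
c=(a1+a2+b1+b2)/4; v=b1+b2-a1-a2; print("wrist plate",c,np.degrees(np.arctan2(v[1],v[0])),np.linalg.norm(v)/2,np.linalg.norm(a1-a2+b1-b2)/2)
w=back(K,T,(188,45),0),back(K,T,(455,41),0); print("fence foot line pts",w, "in fence frame x",[fx()@(k-FO) for k in w])
im,K,T=cam("top"); cv2.imwrite("pics/c2.png",cv2.resize(im[150:250,230:400,::-1],None,fx=4,fy=4,interpolation=cv2.INTER_CUBIC))
E
```

```text
fit [0.1605 0.4201 0.5186 0.0359 0.1443 0.2851] 0.0008
0.105 40 cost 0.0 [-11. -34. -47.  40.  15.]
0.105 50 cost 0.0 [-13. -42. -56.  28.  19.]
0.105 55 cost 0.0 [-14. -45. -61.  23.  22.]
0.105 60 cost 0.04 [-16. -48. -66.  16.  24.]
0.105 65 cost 170.31 [-17. -47. -66.  12.  27.]
0.12 40 cost 0.0 [-11. -34. -45.  41.  15.]
0.12 50 cost 0.0 [-13. -42. -55.  30.  19.]
0.12 55 cost 0.0 [-14. -46. -60.  25.  22.]
0.12 60 cost 4.27 [-16. -48. -64.  18.  24.]
0.12 65 cost 88.81 [-17. -48. -66.  13.  27.]
q [1.2, 48.7, 43.5, 109.2, -4.5, -9.9] p [0.6593, -0.0087, 0.0364] rpy [179.9, -24.7, -167.9] F [1.0, -0.1, 0.0]
wrist plate [0.58907791 0.06152312 0.014     ] -7.150881751300387 0.13741799362159082 0.05548318670405814
fence foot line pts (array([ 0.54680231, -0.11733235,  0.        ]), array([0.50754069, 0.04859577, 0.        ])) in fence frame x [np.float64(0.003950679466707697), np.float64(0.0004917139685564205)]
```

View pics/c2.png

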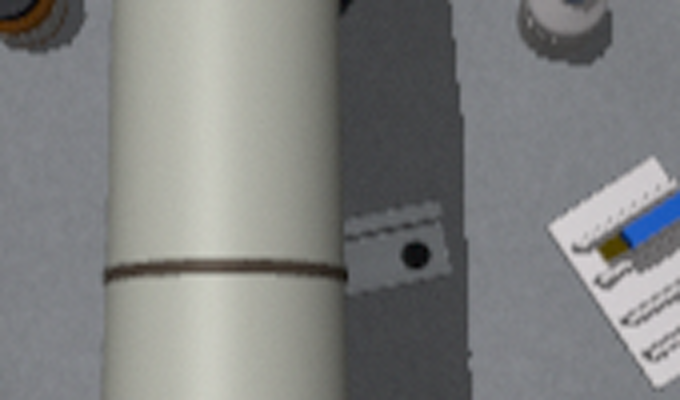

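The top view only shows the arm covering the stop; the wrist pixels give the plate pose well enough. The kinematic fit (under 1 mm) allows a tool tilt up to about 58° at the stop. I'll regrip deeper, with 15° tilt.

```bash
sed -i 's/^FO=.*/FO=np.array([.5268,-.0348,0]); FY=12.7/' h.py && python3 - <<'E'
from h import *
y=-7.15; v=np.array([np.cos(np.radians(y)),np.sin(np.radians(y)),0]); c=np.array([.5891,.0615,0])
A=pose(c+.04*v+[0,0,.075],y+180,15); row(A,7); row(pose(c+.04*v+[0,0,.03],y+180,15),3,A)
t=A.copy()
E
```

```text
7 rows t [0.0054, 0.0094, -0.0039] a [-0.92, -1.38, 2.58]
3 rows t [-0.0039, -0.0, 0.0145] a [-0.0, -0.0, 0.0]
```

```bash
python3 - <<'E'
from h import *
y=-7.15; v=np.array([np.cos(np.radians(y)),np.sin(np.radians(y)),0]); c=np.array([.5891,.0615,0])
A=pose(c+.04*v+[0,0,.03],y+180,15); t=toolT(); M=np.eye(4); M[2,3]=-.044; row(A,7,t@M)
E
```

```text
7 rows t [0.0036, 0.0091, 0.0084] a [-0.92, -1.38, 2.58]
```

```bash
python3 -m handwheel '[{"tx":0,"ty":0,"tz":-0.022,"ax":0,"ay":0,"az":0,"jaw":-1},{"tx":0,"ty":0,"tz":-0.022,"ax":0,"ay":0,"az":0,"jaw":1},{"tx":0.0036,"ty":0.0091,"tz":0.0084,"ax":-0.92,"ay":-1.38,"az":2.58,"jaw":1},{"tx":0.0036,"ty":0.0091,"tz":0.0084,"ax":-0.92,"ay":-1.38,"az":2.58,"jaw":1},{"tx":0.0036,"ty":0.0091,"tz":0.0084,"ax":-0.92,"ay":-1.38,"az":2.58,"jaw":1},{"tx":0.0036,"ty":0.0091,"tz":0.0084,"ax":-0.92,"ay":-1.38,"az":2.58,"jaw":1},{"tx":0.0036,"ty":0.0091,"tz":0.0084,"ax":-0.92,"ay":-1.38,"az":2.58,"jaw":1},{"tx":0.0036,"ty":0.0091,"tz":0.0084,"ax":-0.92,"ay":-1.38,"az":2.58,"jaw":1},{"tx":0.0036,"ty":0.0091,"tz":0.0084,"ax":-0.92,"ay":-1.38,"az":2.58,"jaw":1},{"tx":0,"ty":0,"tz":0,"ax":0,"ay":0,"az":0,"jaw":1}]' 80
cat >> h.py <<'E'
def seg():
    """plate top-face outline in the wrist picture -> centre, yaw (z=14 mm); finger part excluded"""
    im,K,T=cam("wrist"); hsv=cv2.cvtColor(im,cv2.COLOR_RGB2HSV)
    m=((hsv[...,1]>120)&(hsv[...,0]>15)&(hsv[...,0]<40)&(hsv[...,2]>120)).astype(np.uint8)
    m=cv2.morphologyEx(m,cv2.MORPH_OPEN,np.ones((3,3))); k=max(cv2.findContours(m,0,2)[0],key=cv2.contourArea)
    h=cv2.convexHull(k)[:,0]; w=np.array([back(K,T,p,.014)[:2] for p in h],np.float32)*1000
    return cv2.minAreaRect(w),im   # yellow part of the top face: 118 x 56 mm
E
python3 - <<'E'
from h import *
st(); r,im=seg(); print(r); cv2.imwrite("pics/w5.png",im[:,:,::-1])
y=-7.15; v=np.array([np.cos(np.radians(y)),np.sin(np.radians(y)),0]); c=np.array([.5891,.0615,0])
E
```

```text
time: 10.65
ee_pos: [0.6268, 0.0585, 0.0309]
tcp_rot: [180.0, -15.0, 173.0]
wrist_force: [-0.5, 0.6, -0.6]
opening: 0.0854
grasp_force: 0.0
q [4.0, 32.1, 20.4, 93.0, 2.9, 10.7] p [0.6268, 0.0585, 0.0309] rpy [180.0, -15.0, 173.0] F [-0.5, 0.6, -0.6]
((576.7127685546875, 66.57328033447266), (55.949790954589844, 117.49832153320312), 82.28981018066406)
```

```bash
python3 -m handwheel '[{"tx":-0.0028,"ty":0.0004,"tz":0.0103,"ax":0,"ay":0,"az":0.2,"jaw":1},{"tx":-0.0028,"ty":0.0004,"tz":0.0103,"ax":0,"ay":0,"az":0.2,"jaw":1},{"tx":-0.0028,"ty":0.0004,"tz":0.0103,"ax":0,"ay":0,"az":0.2,"jaw":1},{"tx":0,"ty":0,"tz":0,"ax":0,"ay":0,"az":0,"jaw":0},{"tx":0,"ty":0,"tz":0,"ax":0,"ay":0,"az":0,"jaw":-1},{"tx":0,"ty":0,"tz":0,"ax":0,"ay":0,"az":0,"jaw":-1},{"tx":0,"ty":0,"tz":0,"ax":0,"ay":0,"az":0,"jaw":-1},{"tx":0,"ty":0,"tz":0,"ax":0,"ay":0,"az":0,"jaw":-1},{"tx":0,"ty":0,"tz":0,"ax":0,"ay":0,"az":0,"jaw":-1},{"tx":0,"ty":0,"tz":0,"ax":0,"ay":0,"az":0,"jaw":-1}]' 80
python3 - <<'E'
from h import *
st(); r,im=seg(); print(r)
yaw=r[2]-90; v=np.array([np.cos(np.radians(yaw)),np.sin(np.radians(yaw)),0]); c=np.array([*r[0],0])/1000+.011*v; print(c,yaw)
t=toolT(); P=plate_pose(c-.07*v,yaw,0); G=np.linalg.inv(P)@t; np.save("G.npy",G); print(G.round(4).tolist())
A=plate_pose(c-.07*v+.035*fx()+[0,0,.006],yaw,0)@G; row(A,3)
B=plate_pose(FO+.02*fx()+[0,0,.006],FY,0)@G; row(B,7,A)
E
```

```text
time: 11.95
ee_pos: [0.6286, 0.0586, -0.0015]
tcp_rot: [-179.9, -14.9, 172.3]
wrist_force: [3.1, -0.5, 5.3]
opening: 0.054
grasp_force: 87.8
q [4.0, 33.0, 18.1, 89.7, 2.9, 11.3] p [0.6286, 0.0586, -0.0015] rpy [-179.9, -14.9, 172.3] F [3.1, -0.5, 5.3]
((576.9156494140625, 66.28427124023438), (55.68878936767578, 117.69508361816406), 81.8171157836914)
[0.58780366 0.06471861 0.        ] -8.182884216308594
[[-0.9663, -0.009, -0.2574, 0.0413], [-0.0081, 1.0, -0.0046, -0.0002], [0.2574, -0.0024, -0.9663, -0.0015], [0.0, 0.0, 0.0, 1.0]]
3 rows t [-0.0101, 0.0041, -0.0048] a [-0.0, 0.0, -0.0]
7 rows t [0.0013, -0.0104, 0.0004] a [0.77, -0.01, -2.88]
```

```bash
python3 -m handwheel '[{"tx":-0.0101,"ty":0.0041,"tz":-0.0048,"ax":0,"ay":0,"az":0,"jaw":-1},{"tx":-0.0101,"ty":0.0041,"tz":-0.0048,"ax":0,"ay":0,"az":0,"jaw":-1},{"tx":-0.0101,"ty":0.0041,"tz":-0.0048,"ax":0,"ay":0,"az":0,"jaw":-1},{"tx":0.0013,"ty":-0.0104,"tz":0.0004,"ax":0.77,"ay":0,"az":-2.88,"jaw":-1},{"tx":0.0013,"ty":-0.0104,"tz":0.0004,"ax":0.77,"ay":0,"az":-2.88,"jaw":-1},{"tx":0.0013,"ty":-0.0104,"tz":0.0004,"ax":0.77,"ay":0,"az":-2.88,"jaw":-1},{"tx":0.0013,"ty":-0.0104,"tz":0.0004,"ax":0.77,"ay":0,"az":-2.88,"jaw":-1},{"tx":0.0013,"ty":-0.0104,"tz":0.0004,"ax":0.77,"ay":0,"az":-2.88,"jaw":-1},{"tx":0.0013,"ty":-0.0104,"tz":0.0004,"ax":0.77,"ay":0,"az":-2.88,"jaw":-1},{"tx":0.0013,"ty":-0.0104,"tz":0.0004,"ax":0.77,"ay":0,"az":-2.88,"jaw":-1}]' 
python3 - <<'E'
from h import *
st(); r,im=seg(); print(r); cv2.imwrite("pics/w6.png",im[:,:,::-1])
G=np.load("G.npy"); P=toolT()@np.linalg.inv(G); print(P[:3,3], "foot in fence x", fx()@((P@[-.07,0,0,1])[:3]-FO), "tip",np.degrees(np.arcsin(P[2,0])))
E
```

```text
time: 13.25
ee_pos: [0.6539, -0.0065, 0.0028]
tcp_rot: [-179.9, -15.2, -166.7]
wrist_force: [-0.4, 0.7, -1.6]
opening: 0.0543
grasp_force: 84.5
q [0.9, 36.4, 23.6, 91.9, -3.3, -12.0] p [0.6539, -0.0065, 0.0028] rpy [-179.9, -15.2, -166.7] F [-0.4, 0.7, -1.6]
((602.6824951171875, -18.226276397705078), (121.2424545288086, 57.42184066772461), 12.833383560180664)
[ 0.61369328 -0.01653372  0.00460722] foot in fence x 0.018784193364659068 tip -0.2418561256445275
```

View pics/w6.png

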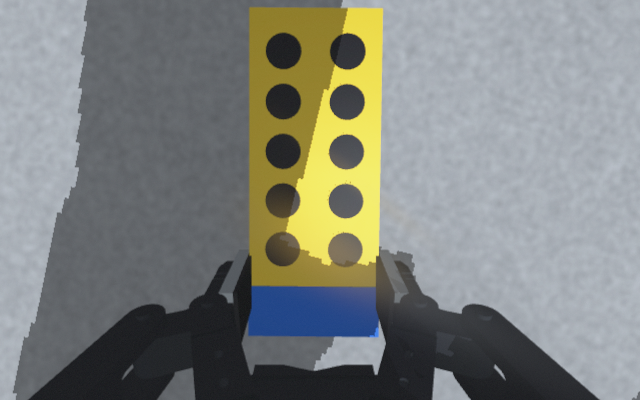

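Good grip: the plate sits square between the pads, x from 250 to 382. Its foot is 19 mm out from the face, so I can tip it now about the lower foot edge.

```bash
python3 - <<'E'
from h import *
G=np.load("G.npy"); P=toolT()@np.linalg.inv(G); f=(P@[-.07,0,0,1])[:3]; n=np.array([-fx()[1],fx()[0],0]); lat=n@(f-FO); print(lat)
g=lambda x,z,t:plate_pose(FO+x*fx()+lat*n+[0,0,z],FY,t)@G
A=g(.018,.001,4); row(A,1); B=g(.017,.0005,48); row(B,9,A)
E
```

```text
-0.0015210372010368784
1 rows t [0.002, -0.0004, -0.0039] a [-0.0, -4.24, 0.21]
9 rows t [0.0028, -0.0, -0.0091] a [0.04, -4.89, 0.02]
```

```bash
python3 -m handwheel '[{"tx":0.002,"ty":-0.0004,"tz":-0.0039,"ax":0,"ay":-4.2,"az":0.2,"jaw":-1},{"tx":0.0028,"ty":0,"tz":-0.0091,"ax":0,"ay":-4.9,"az":0,"jaw":-1},{"tx":0.0028,"ty":0,"tz":-0.0091,"ax":0,"ay":-4.9,"az":0,"jaw":-1},{"tx":0.0028,"ty":0,"tz":-0.0091,"ax":0,"ay":-4.9,"az":0,"jaw":-1},{"tx":0.0028,"ty":0,"tz":-0.0091,"ax":0,"ay":-4.9,"az":0,"jaw":-1},{"tx":0.0028,"ty":0,"tz":-0.0091,"ax":0,"ay":-4.9,"az":0,"jaw":-1},{"tx":0.0028,"ty":0,"tz":-0.0091,"ax":0,"ay":-4.9,"az":0,"jaw":-1},{"tx":0.0028,"ty":0,"tz":-0.0091,"ax":0,"ay":-4.9,"az":0,"jaw":-1},{"tx":0.0028,"ty":0,"tz":-0.0091,"ax":0,"ay":-4.9,"az":0,"jaw":-1},{"tx":0.0028,"ty":0,"tz":-0.0091,"ax":0,"ay":-4.9,"az":0,"jaw":-1}]' 
python3 - <<'E'
from h import *
st()
G=np.load("G.npy"); P=toolT()@np.linalg.inv(G); f=(P@[-.07,0,0,1])[:3]; n=np.array([-fx()[1],fx()[0],0]); lat=n@(f-FO); print("pivot",fx()@(f-FO),lat,f[2],"tip",np.degrees(np.arcsin(P[2,0])))
g=lambda x,z,t:plate_pose(FO+x*fx()+lat*n+[0,0,z],FY,t)@G
A=g(.017,.0005,70); row(A,6)
im,K,T=cam("scene")
for pt in ([-.07,.028,0],[-.07,-.028,0],[.07,.028,0],[.07,-.028,0]): print(proj(K,T,(P@[*pt,1])[:3]).round(0))
cv2.imwrite("pics/s2.png",cv2.resize(im[120:260,240:400,::-1],None,fx=4,fy=4))
E
```

```text
time: 14.55
ee_pos: [0.6174, -0.0145, 0.0828]
tcp_rot: [-179.9, 33.3, -166.9]
wrist_force: [0.1, 0.9, -1.1]
opening: 0.0541
grasp_force: 84.5
q [-6.1, -15.9, -33.3, 40.7, 10.2, -16.1] p [0.6174, -0.0145, 0.0828] rpy [-179.9, 33.3, -166.9] F [0.1, 0.9, -1.1]
pivot 0.017548861942866936 0.0005848701990690586 0.0008045607344363062 tip 48.251390063492934
6 rows t [0.002, 0.0001, -0.0068] a [0.08, -3.62, -0.02]
[345. 220.]
[326. 219.]
[342. 213.]
[322. 212.]
```

```bash
python3 -m handwheel '[{"tx":0.002,"ty":0,"tz":-0.0068,"ax":0,"ay":-3.6,"az":0,"jaw":-1},{"tx":0.002,"ty":0,"tz":-0.0068,"ax":0,"ay":-3.6,"az":0,"jaw":-1},{"tx":0.002,"ty":0,"tz":-0.0068,"ax":0,"ay":-3.6,"az":0,"jaw":-1},{"tx":0.002,"ty":0,"tz":-0.0068,"ax":0,"ay":-3.6,"az":0,"jaw":-1},{"tx":0.002,"ty":0,"tz":-0.0068,"ax":0,"ay":-3.6,"az":0,"jaw":-1},{"tx":0.002,"ty":0,"tz":-0.0068,"ax":0,"ay":-3.6,"az":0,"jaw":-1},{"tx":0,"ty":0,"tz":0,"ax":0,"ay":0,"az":0,"jaw":-1},{"tx":0,"ty":0,"tz":0,"ax":0,"ay":0,"az":0,"jaw":-1},{"tx":0,"ty":0,"tz":0,"ax":0,"ay":0,"az":0,"jaw":-1},{"tx":0,"ty":0,"tz":0,"ax":0,"ay":0,"az":0,"jaw":-1}]' 
python3 - <<'E'
from h import *
st()
G=np.load("G.npy"); P=toolT()@np.linalg.inv(G); f=(P@[-.07,0,0,1])[:3]; n=np.array([-fx()[1],fx()[0],0]); lat=n@(f-FO); print("pivot",fx()@(f-FO),lat,f[2],"tip",np.degrees(np.arcsin(P[2,0])))
im,K,T=cam("scene"); cv2.imwrite("pics/s3.png",cv2.resize(im[120:260,240:400,::-1],None,fx=4,fy=4))
t=toolT(); c=G[:3,3]+G[:3,:3]@[0,0,-.010]; print("contact in plate",c.round(4))
# contact path with tool orientation kept, plate turning about lower foot edge
def cp(x,th): return plate_pose(FO+x*fx()+lat*n+[0,0,0],FY,th)@[*c,1]
c0=(P@[*c,1])
for x,th in ((.0165,80),(.0165,86),(.0165,90),(.0165,93)):
    d=(cp(x,th)-c0)[:3]; print(th,"tool shift total",(t[:3,:3].T@d).round(4)); 
E
```

```text
time: 15.85
ee_pos: [0.5832, -0.0227, 0.105]
tcp_rot: [-179.7, 54.8, -166.8]
wrist_force: [0.7, 0.5, -1.8]
opening: 0.0542
grasp_force: 84.6
q [-11.8, -36.7, -56.2, 18.4, 20.0, -15.1] p [0.5832, -0.0227, 0.105] rpy [-179.7, 54.8, -166.8] F [0.7, 0.5, -1.8]
pivot 0.017616557104474306 0.00016101300594821916 0.0011742557225066508 tip 69.69791356103153
contact in plate [ 0.0439 -0.0002  0.0081]
80 tool shift total [ 0.01    0.0007 -0.0189]
86 tool shift total [ 0.0164  0.0007 -0.029 ]
90 tool shift total [ 0.0212  0.0008 -0.0354]
93 tool shift total [ 0.0251  0.0008 -0.0399]
```

View pics/s3.png

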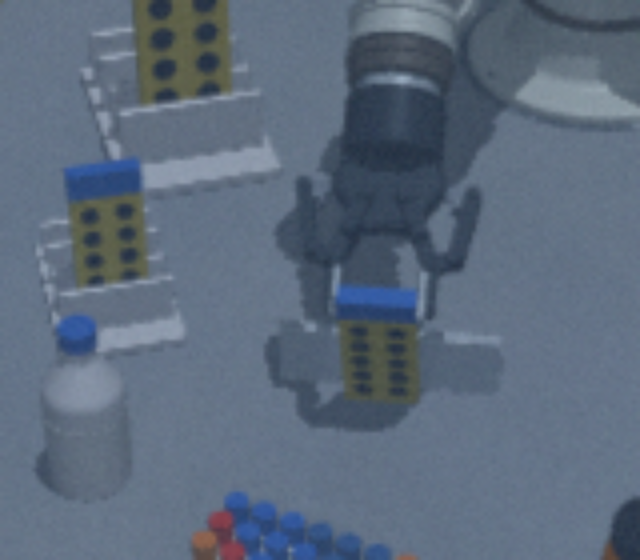

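The picture shows the plate tipped about 70° at the stop, blue end at the top (375,300), foot at (380,395). I'll lower the grip force and push the foot gently against the stop.

```bash
python3 -m handwheel '[{"tx":0,"ty":0,"tz":0,"ax":0,"ay":0,"az":0,"jaw":-1},{"tx":0.0008,"ty":0,"tz":-0.0007,"ax":0,"ay":0,"az":0,"jaw":-1},{"tx":0.0008,"ty":0,"tz":-0.0007,"ax":0,"ay":0,"az":0,"jaw":-1},{"tx":0.0008,"ty":0,"tz":-0.0007,"ax":0,"ay":0,"az":0,"jaw":-1},{"tx":0.0008,"ty":0,"tz":-0.0007,"ax":0,"ay":0,"az":0,"jaw":-1},{"tx":0.0008,"ty":0,"tz":-0.0007,"ax":0,"ay":0,"az":0,"jaw":-1},{"tx":0,"ty":0,"tz":0,"ax":0,"ay":0,"az":0,"jaw":-1},{"tx":0,"ty":0,"tz":0,"ax":0,"ay":0,"az":0,"jaw":-1},{"tx":0,"ty":0,"tz":0,"ax":0,"ay":0,"az":0,"jaw":-1},{"tx":0,"ty":0,"tz":0,"ax":0,"ay":0,"az":0,"jaw":-1}]' 25
python3 - <<'E'
from h import *
st()
G=np.load("G.npy"); P=toolT()@np.linalg.inv(G); f=(P@[-.07,0,0,1])[:3]; print("pivot",fx()@(f-FO),f[2],"tip",np.degrees(np.arcsin(P[2,0])))
E
```

```text
time: 17.15
ee_pos: [0.5783, -0.024, 0.1046]
tcp_rot: [-179.7, 54.9, -166.7]
wrist_force: [1.2, -0.1, 3.1]
opening: 0.054
grasp_force: 84.6
q [-12.2, -37.7, -56.8, 18.7, 20.3, -15.3] p [0.5783, -0.024, 0.1046] rpy [-179.7, 54.9, -166.7] F [1.2, -0.1, 3.1]
pivot 0.012722228006558176 0.000614747700372148 tip 69.81107552808346
```

```bash
cat > push.py <<'E'
from h import *
import sys
G=np.load("G.npy"); c=G[:3,3]+G[:3,:3]@[0,0,-.010]
t=toolT(); c0=t[:3,3]+t[:3,:3]@[0,0,-.010]; n=np.array([-fx()[1],fx()[0],0])
print("contact in fence frame",fx()@(c0-FO),n@(c0-FO),c0[2])
for th in map(float,sys.argv[1:]):
    q=plate_pose(FO+.0135*fx()+[0,0,-.0005],FY,th)@[*c,1]
    d=fx()*(fx()@(q[:3]-c0))+np.array([0,0,q[2]-c0[2]])
    print(th,(t[:3,:3].T@d).round(4),"want",fx()@(q[:3]-FO),q[2])
E
python3 push.py 75 80 85 90
```

```text
contact in fence frame 0.044407599117719965 -0.0008364982872450043 0.11032017816784491
75.0 [ 0.0043  0.     -0.0083] want 0.035135174369597864 0.11162318706068304
80.0 [ 0.0087  0.0001 -0.0172] want 0.025280666351775425 0.11308215417465885
85.0 [ 0.014   0.0001 -0.0257] want 0.01533650034965505 0.1136766925125857
90.0 [ 0.0199  0.0002 -0.0337] want 0.005378357470964621 0.11340227727871989
```

```bash
python3 -m handwheel '[{"tx":0.0015,"ty":0,"tz":-0.0028,"ax":0,"ay":0,"az":0,"jaw":-1},{"tx":0.0015,"ty":0,"tz":-0.0028,"ax":0,"ay":0,"az":0,"jaw":-1},{"tx":0.0014,"ty":0,"tz":-0.0029,"ax":0,"ay":0,"az":0,"jaw":-1},{"tx":0.0014,"ty":0,"tz":-0.0029,"ax":0,"ay":0,"az":0,"jaw":-1},{"tx":0.0015,"ty":0,"tz":-0.0029,"ax":0,"ay":0,"az":0,"jaw":-1},{"tx":0.0015,"ty":0,"tz":-0.0029,"ax":0,"ay":0,"az":0,"jaw":-1},{"tx":0,"ty":0,"tz":0,"ax":0,"ay":0,"az":0,"jaw":-1},{"tx":0,"ty":0,"tz":0,"ax":0,"ay":0,"az":0,"jaw":-1},{"tx":0,"ty":0,"tz":0,"ax":0,"ay":0,"az":0,"jaw":-1},{"tx":0,"ty":0,"tz":0,"ax":0,"ay":0,"az":0,"jaw":-1}]' 25
python3 push.py 80 85 90 92
python3 - <<'E'
from h import *
st()
im,K,T=cam("scene"); cv2.imwrite("pics/s4.png",cv2.resize(im[140:260,260:400,::-1],None,fx=4,fy=4))
E
```

```text
time: 18.4
ee_pos: [0.5597, -0.0283, 0.1075]
tcp_rot: [-179.6, 54.9, -166.7]
wrist_force: [5.8, 1.8, 0.2]
opening: 0.0538
grasp_force: 82.2
contact in fence frame 0.025298205561463474 -0.0009029874367721331 0.11326654622642346
80.0 [0.0002 0.     0.0001] want 0.025280666351775425 0.11308215417465885
85.0 [ 0.0054  0.0001 -0.0084] want 0.01533650034965505 0.1136766925125857
90.0 [ 0.0113  0.0001 -0.0164] want 0.005378357470964621 0.11340227727871989
92.0 [ 0.0139  0.0001 -0.0194] want 0.0014081728058579275 0.11304944985227726
q [-13.6, -41.7, -58.3, 21.5, 21.4, -16.2] p [0.5597, -0.0283, 0.1075] rpy [-179.6, 54.9, -166.7] F [5.8, 1.8, 0.2]
```

```bash
python3 -m handwheel '[{"tx":0.0018,"ty":0,"tz":-0.0028,"ax":0,"ay":0,"az":0,"jaw":-1},{"tx":0.0018,"ty":0,"tz":-0.0028,"ax":0,"ay":0,"az":0,"jaw":-1},{"tx":0.0018,"ty":0,"tz":-0.0028,"ax":0,"ay":0,"az":0,"jaw":-1},{"tx":0.0019,"ty":0,"tz":-0.0027,"ax":0,"ay":0,"az":0,"jaw":-1},{"tx":0.002,"ty":0,"tz":-0.0027,"ax":0,"ay":0,"az":0,"jaw":-1},{"tx":0.002,"ty":0,"tz":-0.0026,"ax":0,"ay":0,"az":0,"jaw":-1},{"tx":0,"ty":0,"tz":0,"ax":0,"ay":0,"az":0,"jaw":-1},{"tx":0,"ty":0,"tz":0,"ax":0,"ay":0,"az":0,"jaw":-1},{"tx":0,"ty":0,"tz":0,"ax":0,"ay":0,"az":0,"jaw":-1},{"tx":0,"ty":0,"tz":0,"ax":0,"ay":0,"az":0,"jaw":-1}]' 25
python3 push.py 90 92
python3 - <<'E'
from h import *
st()
im,K,T=cam("scene"); cv2.imwrite("pics/s5.png",cv2.resize(im[130:250,260:400,::-1],None,fx=5,fy=5,interpolation=cv2.INTER_CUBIC))
FOc=FO; n=np.array([-fx()[1],fx()[0],0])
for th in (86,90,94):
    P=plate_pose(FO+.014*fx()-.001*n,FY,th); print(th,[((proj(K,T,(P@[*p,1])[:3])-[260,130])*5).round(0).tolist() for p in ([.07,.028,0],[.07,-.028,0],[.07,.028,.014],[.07,-.028,.014],[-.07,.028,0],[-.07,-.028,0])])
E
```

```text
time: 19.7
ee_pos: [0.5401, -0.0327, 0.1073]
tcp_rot: [-179.7, 54.9, -166.7]
wrist_force: [5.4, 1.1, 1.1]
opening: 0.0539
grasp_force: 78.6
contact in fence frame 0.00526629840895837 -0.0009108955188434035 0.11307990909925902
90.0 [-0.0003 -0.     -0.0001] want 0.005378357470964621 0.11340227727871989
92.0 [ 0.0022  0.     -0.0031] want 0.0014081728058579275 0.11304944985227726
q [-15.2, -45.7, -59.9, 24.3, 22.6, -17.3] p [0.5401, -0.0327, 0.1073] rpy [-179.7, 54.9, -166.7] F [5.4, 1.1, 1.1]
86 [[424.0, 274.0], [328.0, 268.0], [427.0, 259.0], [330.0, 252.0], [421.0, 448.0], [330.0, 441.0]]
90 [[426.0, 264.0], [329.0, 257.0], [428.0, 250.0], [332.0, 243.0], [421.0, 448.0], [330.0, 441.0]]
94 [[427.0, 254.0], [331.0, 248.0], [429.0, 242.0], [334.0, 235.0], [421.0, 448.0], [330.0, 441.0]]
```

View pics/s5.png

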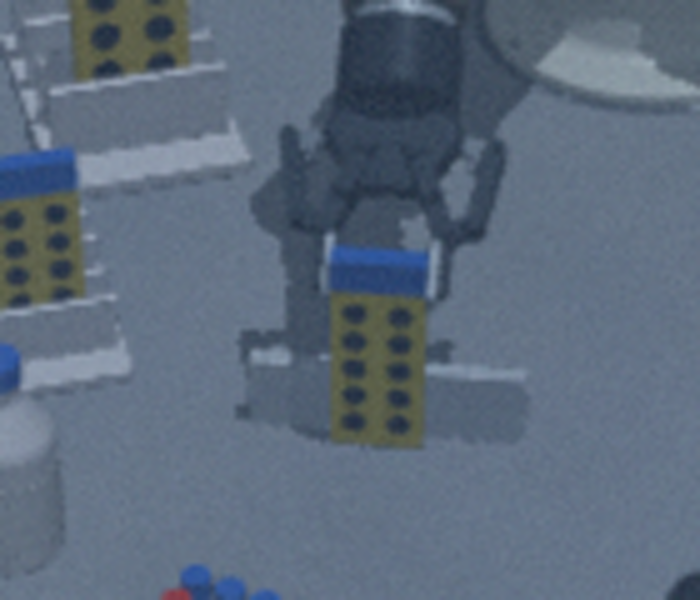

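The view shows the plate almost upright against the stop: top front edge at about (330,261)–(428,266), foot at (330,441)–(421,448). I'll press a little further to seat it.

```bash
python3 -m handwheel '[{"tx":0.0011,"ty":0,"tz":-0.0016,"ax":0,"ay":0,"az":0,"jaw":-1},{"tx":0.0011,"ty":0,"tz":-0.0015,"ax":0,"ay":0,"az":0,"jaw":-1},{"tx":0,"ty":0,"tz":0,"ax":0,"ay":0,"az":0,"jaw":-1},{"tx":0,"ty":0,"tz":0,"ax":0,"ay":0,"az":0,"jaw":-1},{"tx":0,"ty":0,"tz":0,"ax":0,"ay":0,"az":0,"jaw":-1},{"tx":0,"ty":0,"tz":0,"ax":0,"ay":0,"az":0,"jaw":-1},{"tx":0,"ty":0,"tz":0,"ax":0,"ay":0,"az":0,"jaw":-1},{"tx":0,"ty":0,"tz":0,"ax":0,"ay":0,"az":0,"jaw":-1},{"tx":0,"ty":0,"tz":0,"ax":0,"ay":0,"az":0,"jaw":-1},{"tx":0,"ty":0,"tz":0,"ax":0,"ay":0,"az":0,"jaw":-1}]' 25
python3 push.py 92
```

```text
time: 21.0
ee_pos: [0.5364, -0.0335, 0.1072]
tcp_rot: [-179.7, 54.9, -166.7]
wrist_force: [6.2, 2.0, 0.5]
opening: 0.054
grasp_force: 77.1
contact in fence frame 0.0014348753404382073 -0.0008854384559930264 0.11296137571697436
92.0 [-0.0001 -0.     -0.0001] want 0.0014081728058579275 0.11304944985227726
```

```bash
cat > tip.py <<'E'
from h import *
def tip(lat=-.001):
    im,K,T=cam("scene"); n=np.array([-fx()[1],fx()[0],0]); res={}
    a=im.astype(float); s=a[...,2]-a[...,0]   # blue minus red: + blue, - yellow
    out=[]
    for y in (0.,.024,-.024):   # columns free of marks
        P=plate_pose(FO+.014*fx()+lat*n,FY,90); u0=proj(K,T,(P@[.048,y,0,1])[:3]); u1=proj(K,T,(P@[-.07,y,0,1])[:3])
        prof=cv2.remap(s.astype(np.float32),np.float32([[u0[0]+(u1[0]-u0[0])*k for k in np.linspace(-.35,1.15,301)]]),np.float32([[u0[1]+(u1[1]-u0[1])*k for k in np.linspace(-.35,1.15,301)]]),cv2.INTER_LINEAR)[0]
        k=np.linspace(-.35,1.15,301); g=np.gradient(cv2.GaussianBlur(prof[None],(15,1),3)[0])
        i=np.argmin(g[:150]); j=150+np.argmax(g[150:]); m=np.argmax(g[:i]); out.append((k[m],k[i],k[j]))
    for th in (84,87,90,93,96):
        P=plate_pose(FO+.014*fx()+lat*n,FY,th); L=np.linalg.norm(u1-u0); d=(u1-u0)/L
        print(th,[round(float(d@(proj(K,T,(P@[*p,1])[:3])-u0)/L),3) for p in ([.07,y,.014],[.048,y,0],[-.07,y,0])])
    print("seen",np.round(out,3).tolist())
tip()
E
python3 tip.py
```

```text
84 [-0.199, 0.089, 1.0]
87 [-0.247, 0.043, 1.0]
90 [-0.29, 0.0, 1.0]
93 [-0.33, -0.04, 1.0]
96 [-0.366, -0.077, 1.0]
seen [[-0.315, -0.02, 0.99], [-0.32, -0.015, 0.995], [-0.32, -0.025, 0.99]]
```

```bash
python3 -m handwheel '[{"tx":0,"ty":0,"tz":0,"ax":0,"ay":0,"az":0,"jaw":0.4},{"tx":0,"ty":0,"tz":0,"ax":0,"ay":0,"az":0,"jaw":0.5},{"tx":0,"ty":0,"tz":0,"ax":0,"ay":0,"az":0,"jaw":0.7},{"tx":0,"ty":0,"tz":0,"ax":0,"ay":0,"az":0,"jaw":0.9},{"tx":0,"ty":0,"tz":0,"ax":0,"ay":0,"az":0,"jaw":1},{"tx":0,"ty":0,"tz":0,"ax":0,"ay":0,"az":0,"jaw":1},{"tx":0,"ty":0,"tz":0,"ax":0,"ay":0,"az":0,"jaw":1},{"tx":0,"ty":0,"tz":0,"ax":0,"ay":0,"az":0,"jaw":1},{"tx":0,"ty":0,"tz":0,"ax":0,"ay":0,"az":0,"jaw":1},{"tx":0,"ty":0,"tz":0,"ax":0,"ay":0,"az":0,"jaw":1}]' 25
python3 tip.py; python3 -c "
from h import *
t=toolT();U=t.copy();U[2,3]+=.09;row(U,8)
import kin
d=t[:3,2];r=kin.ik(U[:3,3],d);print(r.cost,r.x.round(0))"
```

```text
time: 22.3
ee_pos: [0.5363, -0.0336, 0.107]
tcp_rot: [-179.7, 54.9, -166.7]
wrist_force: [0.5, 0.6, -0.0]
opening: 0.0856
grasp_force: 0.0
84 [-0.199, 0.089, 1.0]
87 [-0.247, 0.043, 1.0]
90 [-0.29, 0.0, 1.0]
93 [-0.33, -0.04, 1.0]
96 [-0.366, -0.077, 1.0]
seen [[-0.29, 0.01, 1.02], [-0.295, 0.0, 1.025], [-0.295, 0.0, 1.03]]
8 rows t [-0.0092, -0.0, -0.0065] a [0.0, -0.0, -0.0]
5.5861598036951776e-27 [-15. -48. -51.  36.  23.]
```

Released; the plate reads about 90° and standing. I'll move the gripper straight up off it.

```bash
python3 -m handwheel '[{"tx":-0.003,"ty":0,"tz":-0.002,"ax":0,"ay":0,"az":0,"jaw":1},{"tx":-0.006,"ty":0,"tz":-0.0042,"ax":0,"ay":0,"az":0,"jaw":1},{"tx":-0.006,"ty":0,"tz":-0.0042,"ax":0,"ay":0,"az":0,"jaw":1},{"tx":-0.006,"ty":0,"tz":-0.0042,"ax":0,"ay":0,"az":0,"jaw":1},{"tx":-0.006,"ty":0,"tz":-0.0042,"ax":0,"ay":0,"az":0,"jaw":1},{"tx":-0.006,"ty":0,"tz":-0.0042,"ax":0,"ay":0,"az":0,"jaw":1},{"tx":-0.006,"ty":0,"tz":-0.0042,"ax":0,"ay":0,"az":0,"jaw":1},{"tx":-0.006,"ty":0,"tz":-0.0042,"ax":0,"ay":0,"az":0,"jaw":1},{"tx":-0.006,"ty":0,"tz":-0.0042,"ax":0,"ay":0,"az":0,"jaw":1},{"tx":-0.006,"ty":0,"tz":-0.0042,"ax":0,"ay":0,"az":0,"jaw":1}]' 60
python3 tip.py | tail -1; python3 -c "
from h import *
st()
n=np.array([-fx()[1],fx()[0],0])
C=FO+.007*fx()-.001*n
print('plate top centre',C)
A=pose(C+[0,0,.225],192.7,0); row(A,10)
B=pose(C+[0,0,.225],282.7,0); row(B,10,A)
B=pose(C+[0,0,.225],102.7,0); row(B,10,A)
"
```

```text
time: 23.6
ee_pos: [0.5365, -0.0334, 0.1769]
tcp_rot: [-179.7, 54.8, -166.7]
wrist_force: [0.1, -0.7, -0.4]
opening: 0.0852
grasp_force: 0.0
seen [[-0.255, 0.04, 1.02], [-0.26, 0.045, 1.03], [-0.26, 0.03, 1.03]]
q [-15.4, -47.9, -53.0, 33.5, 22.8, -17.4] p [0.5368, -0.0335, 0.1783] rpy [-179.6, 54.9, -166.7] F [-0.0, 0.0, 1.2]
plate top centre [ 0.53384859 -0.03423661  0.        ]
10 rows t [-0.0022, -0.0, -0.0044] a [-0.01, 5.49, 0.04]
10 rows t [0.0, 0.0, 0.0] a [-0.0, 0.0, -9.0]
10 rows t [0.0, 0.0, 0.0] a [0.0, -0.0, 9.0]
```

```bash
python3 -m handwheel '[{"tx":-0.0022,"ty":0,"tz":-0.0044,"ax":0,"ay":5.5,"az":0,"jaw":1},{"tx":-0.0022,"ty":0,"tz":-0.0044,"ax":0,"ay":5.5,"az":0,"jaw":1},{"tx":-0.0022,"ty":0,"tz":-0.0044,"ax":0,"ay":5.5,"az":0,"jaw":1},{"tx":-0.0022,"ty":0,"tz":-0.0044,"ax":0,"ay":5.5,"az":0,"jaw":1},{"tx":-0.0022,"ty":0,"tz":-0.0044,"ax":0,"ay":5.5,"az":0,"jaw":1},{"tx":-0.0022,"ty":0,"tz":-0.0044,"ax":0,"ay":5.5,"az":0,"jaw":1},{"tx":-0.0022,"ty":0,"tz":-0.0044,"ax":0,"ay":5.5,"az":0,"jaw":1},{"tx":-0.0022,"ty":0,"tz":-0.0044,"ax":0,"ay":5.5,"az":0,"jaw":1},{"tx":-0.0022,"ty":0,"tz":-0.0044,"ax":0,"ay":5.5,"az":0,"jaw":1},{"tx":-0.0022,"ty":0,"tz":-0.0044,"ax":0,"ay":5.5,"az":0,"jaw":1}]' 60
python3 -m handwheel '[{"tx":0,"ty":0,"tz":0,"ax":0,"ay":0,"az":9,"jaw":1},{"tx":0,"ty":0,"tz":0,"ax":0,"ay":0,"az":9,"jaw":1},{"tx":0,"ty":0,"tz":0,"ax":0,"ay":0,"az":9,"jaw":1},{"tx":0,"ty":0,"tz":0,"ax":0,"ay":0,"az":9,"jaw":1},{"tx":0,"ty":0,"tz":0,"ax":0,"ay":0,"az":9,"jaw":1},{"tx":0,"ty":0,"tz":0,"ax":0,"ay":0,"az":9,"jaw":1},{"tx":0,"ty":0,"tz":0,"ax":0,"ay":0,"az":9,"jaw":1},{"tx":0,"ty":0,"tz":0,"ax":0,"ay":0,"az":9,"jaw":1},{"tx":0,"ty":0,"tz":0,"ax":0,"ay":0,"az":9,"jaw":1},{"tx":0,"ty":0,"tz":0,"ax":0,"ay":0,"az":9,"jaw":1}]'
python3 tip.py | tail -1; python3 - <<'E'
from h import *
st(); im,K,T=cam("wrist"); cv2.imwrite("pics/w7.png",im[:,:,::-1])
hsv=cv2.cvtColor(im,cv2.COLOR_RGB2HSV); m=((hsv[...,1]>130)&(hsv[...,0]>100)&(hsv[...,0]<125)&(hsv[...,2]>50)).astype(np.uint8)
m=cv2.morphologyEx(m,cv2.MORPH_OPEN,np.ones((5,5)))
n=np.array([-fx()[1],fx()[0],0])
for k in cv2.findContours(m,0,2)[0]:
    if cv2.contourArea(k)<400: continue
    r=cv2.minAreaRect(k); print(r)
    for p in cv2.boxPoints(r):
        w=back(K,T,p,.14)-FO; print(p.round(0), "fence x,y at z=.14:",round(fx()@w,4),round(n@w,4))
C=FO+.007*fx()-.001*n
row(pose(C+[0,0,.108],102.7,0),10)
E
```

```text
time: 24.9
ee_pos: [0.5339, -0.0339, 0.2241]
tcp_rot: [-179.8, -0.3, -167.0]
wrist_force: [0.7, 0.5, -0.3]
opening: 0.0854
grasp_force: 0.0
time: 26.15
ee_pos: [0.5338, -0.0339, 0.2236]
tcp_rot: [-179.8, 0.2, 102.7]
wrist_force: [-0.1, 0.4, 0.6]
opening: 0.0855
grasp_force: 0.0
seen [[-0.285, 0.01, 1.025], [-0.275, 0.02, 1.03], [-0.29, 0.02, 1.03]]
q [-3.5, 2.8, 7.0, 94.2, -0.2, 74.2] p [0.5338, -0.0339, 0.2235] rpy [-179.8, 0.2, 102.3] F [0.3, -0.1, -0.0]
((613.5, 331.0), (136.0, 51.0), 90.0)
[588. 263.] fence x,y at z=.14: 0.2159 -0.0476
[639. 263.] fence x,y at z=.14: 0.2545 -0.0478
[639. 399.] fence x,y at z=.14: 0.2942 -0.1827
[588. 399.] fence x,y at z=.14: 0.2492 -0.1825
((560.6340942382812, 242.44100952148438), (49.75869369506836, 18.484760284423828), 21.25050163269043)
[534. 242.] fence x,y at z=.14: 0.1716 -0.0299
[541. 225.] fence x,y at z=.14: 0.1738 -0.0161
[587. 243.] fence x,y at z=.14: 0.2112 -0.0308
[580. 260.] fence x,y at z=.14: 0.2096 -0.0451
((582.7977905273438, 227.0122833251953), (71.69538116455078, 18.235937118530273), 21.540977478027344)
[546. 222.] fence x,y
[... 598 characters left out ...]

[580. 163.] fence x,y at z=.14: 0.1914 0.0297
[645. 190.] fence x,y at z=.14: 0.2417 0.0101
[637. 208.] fence x,y at z=.14: 0.2403 -0.0034
((317.5, 198.0), (70.0, 21.0), 90.0)
[307. 163.] fence x,y at z=.14: 0.0035 0.0308
[328. 163.] fence x,y at z=.14: 0.018 0.0307
[328. 233.] fence x,y at z=.14: 0.0184 -0.0218
[307. 233.] fence x,y at z=.14: 0.0028 -0.0217
((616.1113891601562, 160.85340881347656), (56.886009216308594, 21.516101837158203), 22.30620574951172)
[586. 160.] fence x,y at z=.14: 0.1948 0.0317
[594. 140.] fence x,y at z=.14: 0.1969 0.0453
[647. 162.] fence x,y at z=.14: 0.2367 0.0303
[638. 182.] fence x,y at z=.14: 0.2353 0.0162
10 rows t [-0.0, 0.0, 0.0116] a [-0.02, 0.02, 0.02]
```

The blue top of the plate appears at (307–328, 163–233), i.e. stop-frame x of 3–18 mm, square to the tool. I'll go down over it and grip across the thickness.

```bash
python3 -m handwheel '[{"tx":0.005,"ty":0.0035,"tz":0.015,"ax":0,"ay":0,"az":0,"jaw":1},{"tx":0,"ty":0,"tz":0.025,"ax":0,"ay":0,"az":0,"jaw":1},{"tx":0,"ty":0,"tz":0.025,"ax":0,"ay":0,"az":0,"jaw":1},{"tx":0,"ty":0,"tz":0.025,"ax":0,"ay":0,"az":0,"jaw":1},{"tx":0,"ty":0,"tz":0.0255,"ax":0,"ay":0,"az":0,"jaw":1},{"tx":0,"ty":0,"tz":0,"ax":0,"ay":0,"az":0,"jaw":1},{"tx":0,"ty":0,"tz":0,"ax":0,"ay":0,"az":0,"jaw":0},{"tx":0,"ty":0,"tz":0,"ax":0,"ay":0,"az":0,"jaw":-0.3},{"tx":0,"ty":0,"tz":0,"ax":0,"ay":0,"az":0,"jaw":-0.5},{"tx":0,"ty":0,"tz":0,"ax":0,"ay":0,"az":0,"jaw":-0.6}]' 60
python3 -m handwheel '[{"tx":0,"ty":0,"tz":0,"ax":0,"ay":0,"az":0,"jaw":-0.7},{"tx":0,"ty":0,"tz":0,"ax":0,"ay":0,"az":0,"jaw":-1},{"tx":0,"ty":0,"tz":0,"ax":0,"ay":0,"az":0,"jaw":-1},{"tx":0,"ty":0,"tz":0,"ax":0,"ay":0,"az":0,"jaw":-1},{"tx":0,"ty":0,"tz":0,"ax":0,"ay":0,"az":0,"jaw":-1},{"tx":0,"ty":0,"tz":0,"ax":0,"ay":0,"az":0,"jaw":-1},{"tx":0,"ty":0,"tz":0,"ax":0,"ay":0,"az":0,"jaw":-1},{"tx":0,"ty":0,"tz":0,"ax":0,"ay":0,"az":0,"jaw":-1},{"tx":0,"ty":0,"tz":0,"ax":0,"ay":0,"az":0,"jaw":-1},{"tx":0,"ty":0,"tz":0,"ax":0,"ay":0,"az":0,"jaw":-1}]' 60
python3 -c "
from h import *
st()"
```

```text
time: 27.5
ee_pos: [0.5359, -0.0286, 0.1086]
tcp_rot: [-179.9, 0.2, 103.0]
wrist_force: [0.2, -0.3, -0.1]
opening: 0.0173
grasp_force: 0.0
time: 28.75
ee_pos: [0.5358, -0.0287, 0.1086]
tcp_rot: [-179.9, 0.2, 103.0]
wrist_force: [-1.1, -1.5, 5.1]
opening: 0.0132
grasp_force: 58.7
q [-2.9, 2.5, -6.0, 81.5, -0.2, 74.0] p [0.5358, -0.0287, 0.1086] rpy [-179.9, 0.2, 103.0] F [-1.1, -1.5, 5.1]
```

```bash
python3 -m handwheel '[{"tx":0,"ty":0,"tz":-0.006,"ax":0,"ay":0,"az":0,"jaw":-1},{"tx":0,"ty":0,"tz":-0.016,"ax":0,"ay":0,"az":0,"jaw":-1},{"tx":0,"ty":0,"tz":-0.018,"ax":0,"ay":0,"az":0,"jaw":-1},{"tx":0,"ty":0,"tz":-0.018,"ax":0,"ay":0,"az":0,"jaw":-1},{"tx":0,"ty":0,"tz":-0.018,"ax":0,"ay":0,"az":0,"jaw":-1},{"tx":0,"ty":0,"tz":-0.018,"ax":0,"ay":0,"az":0,"jaw":-1},{"tx":0,"ty":0,"tz":-0.018,"ax":0,"ay":0,"az":0,"jaw":-1},{"tx":0,"ty":0,"tz":-0.018,"ax":0,"ay":0,"az":0,"jaw":-1},{"tx":0,"ty":0,"tz":-0.018,"ax":0,"ay":0,"az":0,"jaw":-1},{"tx":0,"ty":0,"tz":-0.018,"ax":0,"ay":0,"az":0,"jaw":-1}]' 
python3 - <<'E'
from h import *
st(); tx=np.array([np.cos(np.radians(123.45)),np.sin(np.radians(123.45)),0]); tgt=np.array([.495,-.285,.275])-.055*tx
row(pose(tgt,123.45),10)
E
```

```text
time: 30.0
ee_pos: [0.536, -0.028, 0.2757]
tcp_rot: [-179.9, 0.2, 103.0]
wrist_force: [0.7, -0.3, -0.6]
opening: 0.013
grasp_force: 58.4
q [-2.9, 4.5, 14.5, 100.1, -0.2, 74.1] p [0.536, -0.028, 0.2757] rpy [-179.9, 0.2, 103.0] F [0.7, -0.3, -0.6]
10 rows t [-0.0278, -0.0125, 0.0001] a [-0.02, 0.02, -2.04]
```

```bash
python3 -m handwheel '[{"tx":-0.0278,"ty":-0.0125,"tz":0,"ax":0,"ay":0,"az":-2.04,"jaw":-1},{"tx":-0.0278,"ty":-0.0125,"tz":0,"ax":0,"ay":0,"az":-2.04,"jaw":-1},{"tx":-0.0278,"ty":-0.0125,"tz":0,"ax":0,"ay":0,"az":-2.04,"jaw":-1},{"tx":-0.0278,"ty":-0.0125,"tz":0,"ax":0,"ay":0,"az":-2.04,"jaw":-1},{"tx":-0.0278,"ty":-0.0125,"tz":0,"ax":0,"ay":0,"az":-2.04,"jaw":-1},{"tx":-0.0278,"ty":-0.0125,"tz":0,"ax":0,"ay":0,"az":-2.04,"jaw":-1},{"tx":-0.0278,"ty":-0.0125,"tz":0,"ax":0,"ay":0,"az":-2.04,"jaw":-1},{"tx":-0.0278,"ty":-0.0125,"tz":0,"ax":0,"ay":0,"az":-2.04,"jaw":-1},{"tx":-0.0278,"ty":-0.0125,"tz":0,"ax":0,"ay":0,"az":-2.04,"jaw":-1},{"tx":-0.0278,"ty":-0.0125,"tz":0,"ax":0,"ay":0,"az":-2.04,"jaw":-1}]' 
cat > stand.py <<'E'
from h import *
from scipy.optimize import minimize
BOX=[(-.075,.075,-.05,.05,0,.01)]+[(s*.033+a,s*.033+a+.006,-.045,.045,.01,.05) for s in(-1,1) for a in(-.018,.012)]+[(.026,.04,-.028,.028,.01,.15)]
def sil(K,T,p,shape,sc):
    c,s=np.cos(p[2]),np.sin(p[2]); m=np.zeros((shape[0]*sc,shape[1]*sc),np.uint8)
    for b in BOX:
        q=np.array([proj(K,T,[p[0]+c*x-s*y,p[1]+s*x+c*y,z]) for x in b[:2] for y in b[2:4] for z in b[4:]])
        h=cv2.convexHull((((q+.5)*sc-.5)*16).astype(np.int32)); cv2.fillConvexPoly(m,h,255,cv2.LINE_AA,4)
    return cv2.resize(m,shape[::-1],interpolation=cv2.INTER_AREA)/255.
def fit(im,K,T,rows,p0):
    hsv=cv2.cvtColor(im,cv2.COLOR_RGB2HSV); v=cv2.GaussianBlur(im,(3,3),0).max(2).astype(float)
    near=cv2.dilate((sil(K,T,p0,im.shape[:2],1)>.5).astype(np.uint8),np.ones((9,9)))>0
    if rows: near[rows:]=0
    bg=np.median(im[cv2.dilate(near.astype(np.uint8),np.ones((15,15)))>near].max(1))
    d=((im.max(2)>bg+25)|(hsv[...,1]>100)).astype(float)
    best=None
    for dx in(-.004,0,.004):
        for dy in (-.004,0,.004):
            r=minimize(lambda p:np.abs(sil(K,T,p,im.shape[:2],2)-d)[near].mean(),np.r_[p0[0]+dx,p0[1]+dy,p0[2]],method="Nelder-Mead",options=dict(initial_simplex=np.r_[p0[0]+dx,p0[1]+dy,p0[2]]+np.array([[0,0,0],[.004,0,0],[0,.004,0],[0,0,.04]]),maxiter=60))
            if best is None or r.fun<best.fun: best=r
    return best.x[:2].round(4),np.degrees(best.x[2]).round(2),round(best.fun,3),bg
p0=np.array([.4954,-.2850,np.radians(33.4)])
rd=lambda n:cv2.imread(n)[:,:,::-1].copy()
for n in("top","scene"):
    _,K,T=cam(n); print(n,fit(rd(f"pics/{n}0.png"),K,T,None,p0))
st(); im,K,T=cam("wrist"); cv2.imwrite("pics/w8.png",im[:,:,::-1])
t=toolT(); r=int(proj(K,T,(t@[.03,0,.11,1])[:3])[1])-3; print("rows",r)
print("wrist",fit(im,K,T,r,p0))
E
python3 stand.py
```

```text
time: 31.25
ee_pos: [0.5252, -0.3321, 0.2762]
tcp_rot: [-179.8, 0.1, 123.5]
wrist_force: [0.2, -0.1, -1.4]
opening: 0.013
grasp_force: 58.6
top (array([ 0.4963, -0.283 ]), np.float64(33.83), np.float64(0.138), np.float64(133.0))
scene (array([ 0.4882, -0.2852]), np.float64(32.22), np.float64(0.439), np.float64(136.0))
q [-32.3, 16.9, 28.8, 101.9, -0.3, 24.4] p [0.5252, -0.3334, 0.2749] rpy [-179.8, 0.1, 123.3] F [0.7, 0.3, -1.0]
rows 153
wrist (array([ 0.4961, -0.2805]), np.float64(33.82), np.float64(0.223), np.float64(171.0))
```

```bash
python3 - <<'E'
from h import *
A=pose([.4688,-.3004,.275],123.8); row(A,4); row(pose([.4688,-.3004,.172],123.8),5,A)
E
```

```text
4 rows t [0.0144, -0.0074, 0.0001] a [-0.05, 0.02, -0.12]
5 rows t [0.0, -0.0, 0.0206] a [0.0, -0.0, 0.0]
```

```bash
python3 -m handwheel '[{"tx":0.0144,"ty":-0.0074,"tz":0,"ax":0,"ay":0,"az":-0.12,"jaw":-1},{"tx":0.0144,"ty":-0.0074,"tz":0,"ax":0,"ay":0,"az":-0.12,"jaw":-1},{"tx":0.0144,"ty":-0.0074,"tz":0,"ax":0,"ay":0,"az":-0.12,"jaw":-1},{"tx":0.0144,"ty":-0.0074,"tz":0,"ax":0,"ay":0,"az":-0.12,"jaw":-1},{"tx":0,"ty":0,"tz":0,"ax":0,"ay":0,"az":0,"jaw":-1},{"tx":0,"ty":0,"tz":0.025,"ax":0,"ay":0,"az":0,"jaw":-1},{"tx":0,"ty":0,"tz":0.025,"ax":0,"ay":0,"az":0,"jaw":-1},{"tx":0,"ty":0,"tz":0.025,"ax":0,"ay":0,"az":0,"jaw":-1},{"tx":0,"ty":0,"tz":0.025,"ax":0,"ay":0,"az":0,"jaw":-1},{"tx":0,"ty":0,"tz":0,"ax":0,"ay":0,"az":0,"jaw":-1}]' 
python3 - <<'E'
from h import *
st(); row(pose([.4688,-.3004,.15],123.8),4)
# plate in hand vs stand in the scene and top pictures
S=np.array([.4962,-.282,0]); c,s=np.cos(np.radians(33.8)),np.sin(np.radians(33.8))
W=lambda x,y,z:S+[c*x-s*y,s*x+c*y,z]
for n in("top","scene"):
    im,K,T=cam(n); cv2.imwrite(f"pics/{n}9.png",im[:,:,::-1])
    print(n,[proj(K,T,W(x,-.045,.05)).round(1).tolist() for x in(-.051,-.045,-.021,-.015)])
E
```

```text
time: 32.65
ee_pos: [0.4683, -0.2992, 0.1737]
tcp_rot: [-179.7, -0.1, 123.9]
wrist_force: [-0.7, -0.1, -0.6]
opening: 0.0134
grasp_force: 58.7
q [-32.5, 5.1, 3.8, 88.9, -0.2, 23.6] p [0.4683, -0.2992, 0.1737] rpy [-179.7, -0.1, 123.9] F [-0.7, -0.1, -0.6]
4 rows t [-0.0003, -0.0, 0.0059] a [-0.07, -0.01, 0.02]
top [[417.8, 222.3], [416.7, 220.6], [412.0, 213.8], [410.9, 212.1]]
scene [[249.3, 174.5], [249.5, 175.6], [250.6, 179.8], [250.8, 180.9]]
```

```bash
python3 -m handwheel '[{"tx":0,"ty":0,"tz":0.003,"ax":0,"ay":0,"az":0,"jaw":-1},{"tx":0,"ty":0,"tz":0.003,"ax":0,"ay":0,"az":0,"jaw":-1},{"tx":0,"ty":0,"tz":0.003,"ax":0,"ay":0,"az":0,"jaw":-1},{"tx":0,"ty":0,"tz":0.003,"ax":0,"ay":0,"az":0,"jaw":-1},{"tx":0,"ty":0,"tz":0.003,"ax":0,"ay":0,"az":0,"jaw":-1},{"tx":0,"ty":0,"tz":0.003,"ax":0,"ay":0,"az":0,"jaw":-1},{"tx":0,"ty":0,"tz":0.003,"ax":0,"ay":0,"az":0,"jaw":-1},{"tx":0,"ty":0,"tz":0,"ax":0,"ay":0,"az":0,"jaw":-1},{"tx":0,"ty":0,"tz":0,"ax":0,"ay":0,"az":0,"jaw":-1},{"tx":0,"ty":0,"tz":0,"ax":0,"ay":0,"az":0,"jaw":-1}]' 
```

```text
time: 34.0
ee_pos: [0.4686, -0.2999, 0.1545]
tcp_rot: [-179.8, 0.1, 123.9]
wrist_force: [-0.3, -0.1, -1.1]
opening: 0.0132
grasp_force: 58.7
```

No contact with the foot below the wall tops. I'll continue to the slot floor.

```bash
python3 -m handwheel '[{"tx":0,"ty":0,"tz":0.004,"ax":0,"ay":0,"az":0,"jaw":-1},{"tx":0,"ty":0,"tz":0.004,"ax":0,"ay":0,"az":0,"jaw":-1},{"tx":0,"ty":0,"tz":0.004,"ax":0,"ay":0,"az":0,"jaw":-1},{"tx":0,"ty":0,"tz":0.004,"ax":0,"ay":0,"az":0,"jaw":-1},{"tx":0,"ty":0,"tz":0.004,"ax":0,"ay":0,"az":0,"jaw":-1},{"tx":0,"ty":0,"tz":0.004,"ax":0,"ay":0,"az":0,"jaw":-1},{"tx":0,"ty":0,"tz":0.004,"ax":0,"ay":0,"az":0,"jaw":-1},{"tx":0,"ty":0,"tz":0.004,"ax":0,"ay":0,"az":0,"jaw":-1},{"tx":0,"ty":0,"tz":0,"ax":0,"ay":0,"az":0,"jaw":-1},{"tx":0,"ty":0,"tz":0,"ax":0,"ay":0,"az":0,"jaw":-1}]' 
```

```text
time: 35.25
ee_pos: [0.4685, -0.3001, 0.1224]
tcp_rot: [-179.8, 0.1, 123.9]
wrist_force: [-0.2, -0.1, -2.3]
opening: 0.013
grasp_force: 58.7
```

```bash
python3 -m handwheel '[{"tx":0,"ty":0,"tz":0.001,"ax":0,"ay":0,"az":0,"jaw":-1},{"tx":0,"ty":0,"tz":0.001,"ax":0,"ay":0,"az":0,"jaw":-1},{"tx":0,"ty":0,"tz":0.001,"ax":0,"ay":0,"az":0,"jaw":-1},{"tx":0,"ty":0,"tz":0.0007,"ax":0,"ay":0,"az":0,"jaw":-1},{"tx":0,"ty":0,"tz":0,"ax":0,"ay":0,"az":0,"jaw":-1},{"tx":0,"ty":0,"tz":0,"ax":0,"ay":0,"az":0,"jaw":-1},{"tx":0,"ty":0,"tz":0,"ax":0,"ay":0,"az":0,"jaw":-1},{"tx":0,"ty":0,"tz":0,"ax":0,"ay":0,"az":0,"jaw":-1},{"tx":0,"ty":0,"tz":0,"ax":0,"ay":0,"az":0,"jaw":-1},{"tx":0,"ty":0,"tz":0,"ax":0,"ay":0,"az":0,"jaw":-1}]' 
```

```text
time: 36.5
ee_pos: [0.4685, -0.3001, 0.1187]
tcp_rot: [-179.8, 0.1, 123.9]
wrist_force: [0.6, -0.6, 0.4]
opening: 0.013
grasp_force: 59.0
```

```bash
python3 -m handwheel '[{"tx":0,"ty":0,"tz":0.0005,"ax":0,"ay":0,"az":0,"jaw":-1},{"tx":0,"ty":0,"tz":0.0005,"ax":0,"ay":0,"az":0,"jaw":-1},{"tx":0,"ty":0,"tz":0.0005,"ax":0,"ay":0,"az":0,"jaw":-1},{"tx":0,"ty":0,"tz":0,"ax":0,"ay":0,"az":0,"jaw":-1},{"tx":0,"ty":0,"tz":0,"ax":0,"ay":0,"az":0,"jaw":-1},{"tx":0,"ty":0,"tz":0,"ax":0,"ay":0,"az":0,"jaw":-1},{"tx":0,"ty":0,"tz":0,"ax":0,"ay":0,"az":0,"jaw":-1},{"tx":0,"ty":0,"tz":0,"ax":0,"ay":0,"az":0,"jaw":-1},{"tx":0,"ty":0,"tz":0,"ax":0,"ay":0,"az":0,"jaw":-1},{"tx":0,"ty":0,"tz":0,"ax":0,"ay":0,"az":0,"jaw":-1}]' 
```

```text
time: 37.75
ee_pos: [0.4687, -0.3001, 0.1186]
tcp_rot: [-179.8, 0.2, 123.9]
wrist_force: [-3.1, 1.5, 10.8]
opening: 0.0132
grasp_force: 60.6
```

Floor contact is confirmed (Fz 10.8 N). I'll ease up slightly, open part way and withdraw upwards.

```bash
python3 -m handwheel '[{"tx":0,"ty":0,"tz":-0.001,"ax":0,"ay":0,"az":0,"jaw":-1},{"tx":0,"ty":0,"tz":0,"ax":0,"ay":0,"az":0,"jaw":-0.6},{"tx":0,"ty":0,"tz":0,"ax":0,"ay":0,"az":0,"jaw":-0.4},{"tx":0,"ty":0,"tz":0,"ax":0,"ay":0,"az":0,"jaw":-0.3},{"tx":0,"ty":0,"tz":0,"ax":0,"ay":0,"az":0,"jaw":-0.2},{"tx":0,"ty":0,"tz":0,"ax":0,"ay":0,"az":0,"jaw":-0.2},{"tx":0,"ty":0,"tz":0,"ax":0,"ay":0,"az":0,"jaw":-0.2},{"tx":0,"ty":0,"tz":-0.006,"ax":0,"ay":0,"az":0,"jaw":-0.2},{"tx":0,"ty":0,"tz":-0.01,"ax":0,"ay":0,"az":0,"jaw":-0.2},{"tx":0,"ty":0,"tz":-0.01,"ax":0,"ay":0,"az":0,"jaw":-0.2}]' 
python3 -m handwheel '[{"tx":0,"ty":0,"tz":-0.015,"ax":0,"ay":0,"az":0,"jaw":-0.2},{"tx":0,"ty":0,"tz":-0.015,"ax":0,"ay":0,"az":0,"jaw":-0.2},{"tx":0,"ty":0,"tz":-0.015,"ax":0,"ay":0,"az":0,"jaw":-0.2},{"tx":0,"ty":0,"tz":-0.015,"ax":0,"ay":0,"az":0,"jaw":-0.2},{"tx":0,"ty":0,"tz":-0.015,"ax":0,"ay":0,"az":0,"jaw":-0.2},{"tx":0,"ty":0,"tz":-0.015,"ax":0,"ay":0,"az":0,"jaw":-0.2},{"tx":0,"ty":0,"tz":-0.015,"ax":0,"ay":0,"az":0,"jaw":-0.2},{"tx":0,"ty":0,"tz":-0.015,"ax":0,"ay":0,"az":0,"jaw":-0.2},{"tx":0,"ty":0,"tz":0,"ax":0,"ay":0,"az":0,"jaw":-0.2},{"tx":0,"ty":0,"tz":0,"ax":0,"ay":0,"az":0,"jaw":-0.2}]' 
python3 - <<'E'
from h import *
st(); im,K,T=cam("wrist"); hsv=cv2.cvtColor(im,cv2.COLOR_RGB2HSV)
m=((hsv[...,1]>130)&(hsv[...,0]>100)&(hsv[...,0]<125)&(hsv[...,2]>50)).astype(np.uint8); m=cv2.morphologyEx(m,cv2.MORPH_OPEN,np.ones((5,5)))
S=np.array([.4962,-.282,0]); c,s=np.cos(np.radians(33.8)),np.sin(np.radians(33.8)); B=np.array([[c,s,0],[-s,c,0]])
for k in cv2.findContours(m,0,2)[0]:
    if cv2.contourArea(k)<400: continue
    r=cv2.minAreaRect(k); print([ (B@(back(K,T,p,.15)-S)).round(3).tolist() for p in cv2.boxPoints(r)],r[1])
E
```

```text
time: 39.0
ee_pos: [0.4687, -0.3, 0.1452]
tcp_rot: [-179.8, 0.1, 123.9]
wrist_force: [0.2, 0.9, -1.1]
opening: 0.0341
grasp_force: 0.0
time: 40.25
ee_pos: [0.4687, -0.2995, 0.2636]
tcp_rot: [-179.8, 0.1, 123.9]
wrist_force: [-0.4, 0.0, 0.0]
opening: 0.0342
grasp_force: 0.0
q [-32.5, 6.7, 15.6, 98.9, -0.2, 23.7] p [0.4687, -0.2995, 0.2636] rpy [-179.8, 0.1, 123.9] F [-0.4, 0.0, 0.0]
[[-0.223, -0.106], [-0.194, -0.094], [-0.188, -0.131], [-0.217, -0.144]] (37.07307434082031, 31.066822052001953)
[[0.179, -0.089], [0.256, -0.088], [0.293, -0.212], [0.207, -0.213]] (108.0, 87.0)
[[0.17, -0.042], [0.175, -0.017], [0.209, -0.032], [0.206, -0.058]] (41.049251556396484, 31.035219192504883)
[[-0.04, 0.027], [-0.026, 0.027], [-0.026, -0.033], [-0.041, -0.033]] (70.0, 18.0)
[[0.022, -0.026], [0.022, 0.034], [0.04, 0.033], [0.042, -0.027]] (23.61424446105957, 71.90703582763672)
[[-0.249, 0.137], [-0.198, 0.146], [-0.196, 0.063], [-0.253, 0.051]] (131.16519165039062, 74.10344696044922)
```

The plate's top reads x = -33 mm, y = -3 mm in the stand's frame, so it is standing in the slot. Handing in.

```bash
python3 -c "
from workcell import workorder
print(workorder.job_done())"
```

```text
the job is handed in; nothing more can be done
None
```

I tipped the plate up against the stop, released it there, and set it in the free slot blue end up (40.3 s, handed in, no verdict returned); but it slipped from my first grip about 3 cm above the bench, which may count as a drop.

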